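# Check a lens with a contact gauge

## Task

Take the yellow contact gauge out of its blue holder and first read the batch: keep it still for a second, pointing straight down at the bar-code label on the black lens tray, with its tip about 7 cm above the label. Then put the gauge's plunger tip on the red dot of the tilted lens, square to the lens face, pressing lightly with about 3.5 N (plunger roughly half way in, never above 12 N), and finish while still holding it there. Do not touch the tray or the lens with the blue dot, and leave the other things where they are.

Things in the scene. Friction and masses are not known exactly. Their poses are not given: they have to be found in the camera images.
- gauge: contact gauge, 0.15-0.3 kg, upright in its holder, tip down. Origin at the tip (plunger out), z up its axis, x and y across the grip's flats. From the tip: plunger (ball end radius 5, rod 8 dia.) to 35 mm, nose 22 dia. to 62, black flange 38 dia. to 70, yellow square grip 26 x 26 to 145 (top). The code reader looks out along the axis, past the tip. Grip the yellow part from above, 25-35 mm below the top
- plunger (a joint): how far the gauge's sprung plunger is pushed in along the gauge axis, 0 (out) to 0.014 m (end stop). It starts to move at about 1 N and gains 0.35 N per mm: 3.5 N at 7 mm, 6 N at the stop, beyond which the gauge is rigid
- gauge_tip (a point): the very tip of the plunger; moves with the plunger. Its z axis is the gauge axis, from the tip to the top end
- read_point (a point): the point on the gauge axis 70 mm ahead of the tip of the (unpressed) plunger, where the code reader is sharp; fixed to the gauge
- holder: fixed blue block 60 x 60 x 70 mm high with a vertical through hole 26 mm in diameter in its middle, in which the gauge hangs by its flange (tip 8 mm above the table). Origin under its centre. Lift the gauge at least 65 mm straight up to clear it
- code_label (a point): middle of the bar-code label (white, 62 x 42 mm, black bars) lying flat on the tray's raised edge, 21 mm above the table; z up
- tray: fixed black lens tray 200 x 180 mm, label edge 20 mm high, with five white lenses up to 22 mm high. Origin under its centre; the label is on its -y side, 65 mm from the centre
- red_dot (a point): centre of the red dot (12 mm in diameter) in the middle of a white ground convex lens 60 mm in diameter, domed 4.5 mm. The point's z axis is the lens axis, pointing out of the face. The lens leans 0.25 to 0.5 rad from level towards the -x side of its stand (towards the robot, give or take the stand's yaw)
- red_cradle: black round cradle 74 mm in diameter that holds the red-dot lens, on a stiff pivot that stays as set (it takes over 1.5 N m to turn). Origin on the pivot, 62 mm above the table; z is the lens axis; the red dot is at z = 16.7 mm
- red_stand: fixed aluminium stand of the red-dot lens, base 110 x 100 x 12 mm with two side cheeks up to 76 mm high. Origin under its centre; the lens leans towards its -x
- blue_cradle: the same cradle with a blue-dot lens, not to be touched; origin on its pivot, 62 mm above the table
- blue_dot (a point): centre of the blue dot on the other lens, z axis out of the face
- blue_stand: fixed stand of the blue-dot lens, like the other one; origin under its centre. The two stands change places from run to run
- ring_gauge: bystander: brass ring 48 mm in diameter, 14 mm high; origin under its centre
- bottle: bystander: white bottle with orange cap, 60 mm in diameter, 150 mm high; origin under its centre
- jar: bystander: grey jar with black cap, 64 mm in diameter, 70 mm high; origin under its centre
- brush: bystander: flat brush with a wooden handle, about 200 mm long, lying on the table
- lens_block: bystander: lens on a round brass block, 56 mm in diameter, 27 mm high; origin under its centre
There are look-alikes about, which are no part of the job. What is shaped like the red_stand but green or purple is not meant.

How it is judged:
On the way:
1. the gauge, held by the robot, is aimed straight down at the code label from about 7 cm and kept still for a second (distance between read_point and code_label below 0.025 m and angle between gauge's own z axis and vertical below 0.2 rad and linear speed of gauge below 0.03 m/s and height (world z) of gauge_tip above 0.05 m and contact force between the fingers and gauge above 1 N), for 0.8 s.
At the end, for the whole second after the job is handed in: The robot holds the gauge at rest (below 20 mm/s), clear of its holder, tip within 8 mm of the red dot's centre, gauge axis within 0.17 rad of the lens axis, contact force on the lens 1.5 to 6.5 N, plunger pushed in (distance between gauge_tip and red_dot below 0.008 m and angle between the z axis of gauge_tip and the z axis of red_dot, either way round below 0.17 rad and contact force between gauge and red_cradle between 1.5 and 6.5 N and value of joint plunger above 0.0008 m and contact force between the fingers and gauge above 1 N and linear speed of gauge below 0.02 m/s and contact force between gauge and holder below 0.2 N); the arm keeps its last pose, push and grip.
It fails at once if the gauge or robot presses on the red-dot lens or its cradle with more than 12 N (contact force between red_cradle and anything else above 12 N).
It fails at once if the lens with the blue dot is touched (contact force between blue_cradle and anything else above 0.5 N or distance of blue_dot from where it was at the start of the episode above 0.01 m).
It fails at once if the lens tray is touched (contact force between tray and anything else above 0.5 N).
It fails at once if a bystander is moved by more than 25 mm (distance of any of ring_gauge, bottle, jar, brush, lens_block from where it was at the start of the episode above 0.025 m).
It also fails if it takes over 45 s, if anything falls off the work surface, if the arm or the gripper's body presses on something with over 40 N, if the wrist force passes 120 N, or if a joint passes its speed limit or range.

## Robot

A 6-joint arm with a two-finger parallel gripper is mounted at the origin on the work surface. World frame = base frame: x ahead of the robot, y to its left, z up, the work surface at z = 0. Lengths are in m, angles in rad, forces in N, time in s.
With the tool pointing down it reaches from about 0.3 to 0.85 m from the base axis. Payload 4.2 kg.
Tool frame: the origin (TCP) lies on the centre line of the jaws, within the pads' length; the fingertips stand 17 mm ahead of it and the grasp point (between the pads) lies 2 mm behind it; z points along the fingers, x is the direction in which the jaws open and shut, and the axes are right-handed (so a half turn about z gives the same grasp; the last joint's range is limited). The gripper opens to 91 mm and grips with 3 to 60 N. Pads are 32 mm wide; open, the fingers measure 118 mm over their backs; the gripper's body (76 mm by 178 mm) begins 60 mm behind the grasp point.
Start: joints at [1.322, 0.32, 1.565, -0, 1.257, -0.02], TCP at [0.13, 0.56, 0.231] pointing down, gripper open.
Joint ranges: [-3.11, 3.11], [-0.84, 2.01], [0.21, 2.61], [-1.34, 4.49], [0.05, 2.63], [-2.56, 2.56]. Speed limits (rad/s): [2.57, 2.57, 3.14, 3.14, 3.14, 3.14].

## Interface

Orientations are given as a unit quaternion [w, x, y, z].
In Python, from workcell import r, vision gives the robot as it stands.
- The arm moves only by the tool carry_out, never from a script. Its argument "plan" is a list of rows, each an object with "slide": the shift along the world's x, y, z in m, a list of three; "roll": the turn about the world's z in rad. A call has 1 to 12 rows; each row is the pose to reach, as a shift and turn from the pose commanded when the call began; what a row does not reach only later rows make up. A row lasts 1/12 s, in which the tool goes at most 41.7 mm and 7.16 degrees, less where a joint would pass 70% of its speed; a pose out of reach is approached as far as the arm can. A call with a gripper value outside its range is refused whole. "claw" is the finger opening in m, from 0 to 0.0912, set as the call begins (left out, the last holds). The fingers move at their own pace and stop on an object; "newtons" is the grip in N (left out, the last holds). Time passes only in rows, so rows that repeat a pose let the fingers close. It gives the time, the measured TCP pose, the force and the opening at its end, in the units of the state.
- r.observe(): the state, without advancing time (a new reading comes with each control period).
- vision.camera(name): name is "scene" or "top"; returns the picture (384x512x3 uint8, red, green, blue); there is no depth.
- vision.camera_model(name): a dict with "mtx" (3x3 intrinsics, pixels), "world_from_camera" (4x4, takes a point from camera to world coordinates). Camera axes: x right, y down, z forward; pixel columns grow to the right and rows downward; lengths in m; the calibration is good to about 2 mm. A picture is of the moment at which its call begins. camera_model takes no time and is no camera call.
- r.sign_off(): hands the job in, once; it reports no verdict.
The state is a dict: "clock": time; "joints": joint angles; "dq": joint speeds; "joint_efforts": joint torques, N m; "tool_pos": TCP position; "ee_rot": TCP orientation; "wrist_force": force on the tool from outside, world axes, zero at the start; "ft_torque": the same for the moment, N m; "finger_gap": finger opening in m.
Only numpy, scipy, OpenCV 4.12 (cv2) and the standard library are available. Lean on these libraries where they do the work, as an engineer would, in place of code of your own. Each camera call takes 0.05 s, during which the arm holds its last target.

## Working session

There is one attempt and no reset: what is moved stays moved. The work goes in short steps, Python scripts to look and compute and a tool call to move; the robot and the scene stay as the last step left them, time stands still between calls to the robot, and variables do not carry over. Pictures are saved under pics/ and viewed, and the job is handed in when it is done.

Besides the shell and the picture viewer there is one more tool, called after ">>>" by a JSON object that holds its "op" and its "data". carry_out: Moves the arm, as the interface text tells. Its arguments: {"type":"object","properties":{"plan":{"type":"array","items":{"type":"object","properties":{"slide":{"type":"array","items":{"type":"number"}},"roll":{"type":"number"}}}},"claw":{"type":"number"},"newtons":{"type":"number"}},"required":["plan"]}

```bash
mkdir -p pics; ls; python3 - <<'E'
from workcell import r, vision
import cv2,numpy as np
print(r.observe())
for n in("scene","top"):
    im=vision.camera(n); cv2.imwrite(f"pics/{n}0.png",im[...,::-1]); np.save(n+"0.npy",im)
    big=cv2.resize(im[...,::-1],(800,600),interpolation=cv2.INTER_CUBIC); cv2.imwrite(f"pics/{n}0b.png",big)
    m=vision.camera_model(n); print(n,np.array(m["mtx"]).round(1).tolist(),np.array(m["world_from_camera"]).round(4).tolist())
E
```

```text
pics
{'clock': 0.0, 'joints': array([ 1.32203052e+00,  3.20284445e-01,  1.56567819e+00, -5.64107681e-05,
        1.25738551e+00, -2.00087503e-02]), 'dq': array([-0.00152185, -0.00127841,  0.00083064, -0.0021854 , -0.00025969,
       -0.00015072]), 'joint_efforts': array([ 5.16451619e-04, -4.12466276e+01, -2.31967360e+01,  7.26765348e-02,
        4.56984295e-02, -1.28704614e-04]), 'tool_pos': array([0.13029491, 0.55955523, 0.23012486]), 'ee_rot': array([ 5.53243961e-04,  7.83182355e-01,  6.21791467e-01, -6.81967530e-04]), 'wrist_force': array([-0.02890849,  0.24844297, -0.25311183]), 'ft_torque': array([-0.01000973, -0.02623027,  0.04716236]), 'finger_gap': 0.090950813737504}
scene [[488.5, 0.0, 256.5], [0.0, 488.5, 190.4], [0.0, 0.0, 1.0]] [[-0.0259, 0.6857, -0.7275, 1.5998], [0.9995, 0.0058, -0.0301, 0.0476], [-0.0164, -0.7279, -0.6855, 1.0138], [0.0, 0.0, 0.0, 1.0]]
top [[351.0, 0.0, 256.2], [0.0, 351.0, 188.3], [0.0, 0.0, 1.0]] [[0.0175, -0.9888, 0.1479, 0.4073], [-0.9998, -0.0179, -0.0009, -0.014], [0.0035, -0.1478, -0.989, 1.0333], [0.0, 0.0, 0.0, 1.0]]
```

View pics/scene0b.png

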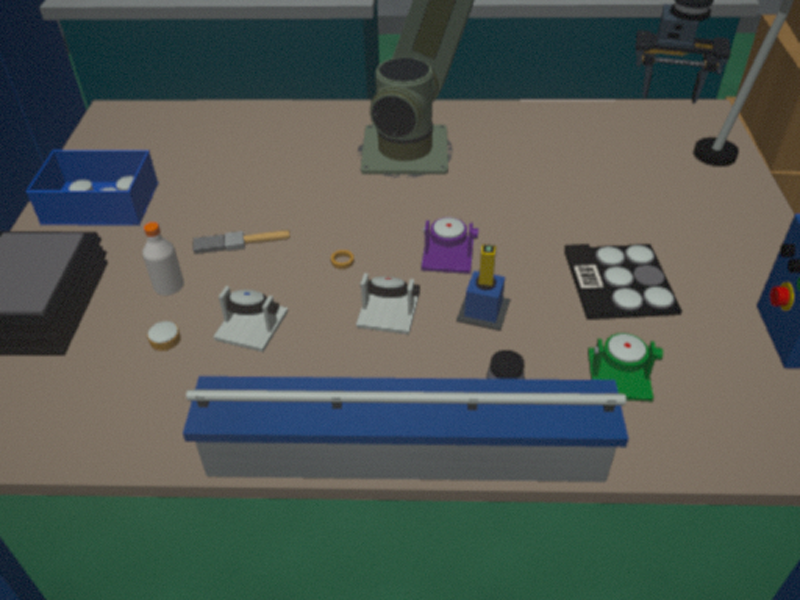

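View pics/top0b.png

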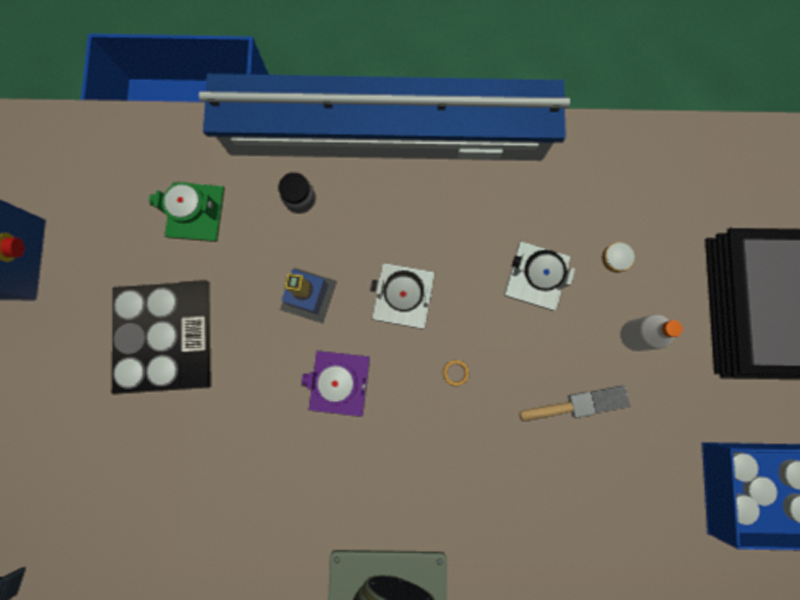

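```bash
cat > h.py <<'E'
import numpy as np,cv2
from workcell import r, vision
def ray(n,u,v):
    m=vision.camera_model(n);K=np.array(m["mtx"]);T=np.array(m["world_from_camera"])
    d=T[:3,:3]@np.linalg.inv(K)@np.array([u,v,1.]);return T[:3,3],d/np.linalg.norm(d)
def plane(n,u,v,z):
    o,d=ray(n,u,v);return o+d*(z-o[2])/d[2]
def tri(a,b):
    (o1,d1),(o2,d2)=ray("scene",*a),ray("top",*b)
    A=np.stack([d1,-d2],1);t=np.linalg.lstsq(A,o2-o1,rcond=None)[0]
    p,q=o1+t[0]*d1,o2+t[1]*d2;return (p+q)/2,np.linalg.norm(p-q)
def proj(n,p):
    m=vision.camera_model(n);K=np.array(m["mtx"]);T=np.array(m["world_from_camera"])
    c=T[:3,:3].T@(np.array(p)-T[:3,3]);q=K@c;return q[:2]/q[2]
def crop(n,im,u0,v0,w,h,s,name):
    cv2.imwrite("pics/"+name,cv2.resize(im[v0:v0+h,u0:u0+w,::-1],None,fx=s,fy=s,interpolation=cv2.INTER_NEAREST))
E
python3 - <<'E'
from h import *
s=np.load("scene0.npy");t=np.load("top0.npy")
a=cv2.resize(s[150:220,225:335,::-1],None,fx=6,fy=6,interpolation=cv2.INTER_CUBIC)
cv2.imwrite("pics/c1.png",a)
b=cv2.resize(t[160:215,175:285,::-1],None,fx=7,fy=7,interpolation=cv2.INTER_CUBIC)
cv2.imwrite("pics/c2.png",b)
def blobs(im,mask,mn=4):
    n,l,st,c=cv2.connectedComponentsWithStats(mask.astype(np.uint8))
    return [(st[i,4],st[i,:4].tolist(),c[i].round(2).tolist()) for i in range(1,n) if st[i,4]>=mn]
for n,im in(("scene",s),("top",t)):
    hsv=cv2.cvtColor(im,cv2.COLOR_RGB2HSV);H,S,V=[hsv[...,i].astype(int) for i in range(3)]
    print(n,"red",blobs(im,((H<8)|(H>172))&(S>110)&(V>60)))
    print(n,"yel",blobs(im,(H>22)&(H<34)&(S>140)&(V>60)))
    print(n,"white",blobs(im,(S<40)&(V>110),30))
E
```

```text
scene red [(np.int32(125), [493, 183, 12, 13], [498.42, 189.09]), (np.int32(6), [400, 220, 3, 2], [401.0, 220.5])]
scene yel [(np.int32(188), [306, 157, 11, 26], [311.23, 170.52]), (np.int32(47), [501, 181, 7, 17], [504.81, 188.77])]
scene white [(np.int32(820), [28, 0, 210, 4], [131.41, 1.48]), (np.int32(373), [303, 0, 128, 3], [365.4, 0.98]), (np.int32(50), [458, 0, 26, 2], [470.26, 0.48]), (np.int32(62), [332, 64, 62, 1], [362.5, 64.0]), (np.int32(46), [50, 95, 46, 1], [72.5, 95.0]), (np.int32(58), [75, 113, 10, 8], [79.21, 116.57]), (np.int32(68), [45, 116, 13, 6], [51.16, 118.59]), (np.int32(215), [278, 138, 23, 14], [287.33, 144.63]), (np.int32(100), [144, 147, 12, 10], [149.36, 151.81]), (np.int32(426), [91, 152, 20, 37], [99.7, 166.87]), (np.int32(146), [401, 157, 17, 11], [409.08, 162.14]), (np.int32(146), [382, 158, 17, 11], [390.08, 163.06]), (np.int32(125), [368, 169, 18, 15], [376.28, 176.5]), (np.int32(162), [387, 171, 18, 12], [395.47, 176.36]), (np.int32(33), [230, 174, 6, 9], [232.55, 178.12]), (np.int32(119), [238, 176, 21, 8], [247.75, 179.87]), (np.int32(739), [13
[... 1499 characters left out ...]
(np.int32(251), [94, 185, 18, 17], [102.76, 193.11]), (np.int32(255), [74, 186, 18, 18], [82.15, 194.52]), (np.int32(152), [411, 201, 17, 15], [417.51, 207.14]), (np.int32(230), [116, 202, 15, 23], [122.81, 213.49]), (np.int32(264), [94, 206, 19, 18], [102.81, 214.64]), (np.int32(31), [423, 216, 8, 6], [426.71, 218.48]), (np.int32(270), [73, 229, 19, 19], [81.84, 238.06]), (np.int32(269), [94, 228, 19, 18], [102.9, 236.65]), (np.int32(379), [203, 234, 23, 23], [214.14, 245.09]), (np.int32(191), [366, 250, 15, 17], [372.92, 258.53]), (np.int32(678), [470, 290, 27, 46], [481.09, 312.62]), (np.int32(134), [503, 295, 9, 18], [507.54, 303.23]), (np.int32(80), [506, 317, 6, 17], [508.89, 325.05])]
```

View pics/c1.png

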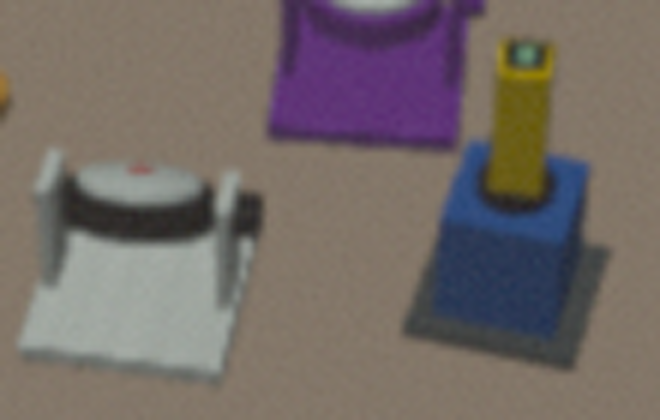

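View pics/c2.png

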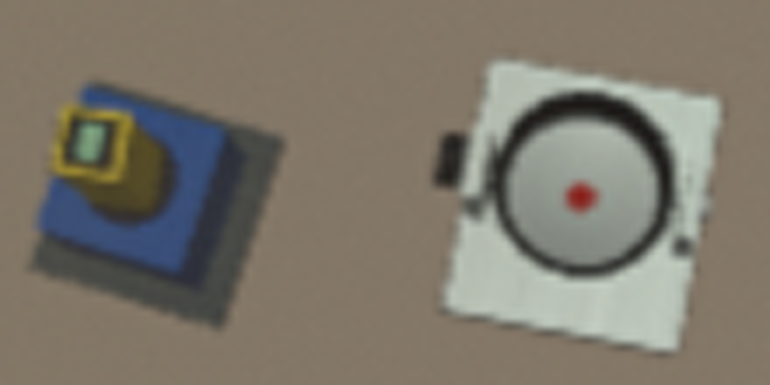

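```bash
python3 - <<'E'
from h import *
s=np.load("scene0.npy");t=np.load("top0.npy")
cv2.imwrite("pics/d1.png",cv2.resize(s[170:218,225:273,::-1],None,fx=12,fy=12,interpolation=cv2.INTER_CUBIC))
cv2.imwrite("pics/d2.png",cv2.resize(t[165:213,234:282,::-1],None,fx=12,fy=12,interpolation=cv2.INTER_CUBIC))
print("gauge top",tri((312.7,159.5),(188.3,180.7)))
c=[(63,105),(133,112),(122,183),(52,176)]
P=np.array([plane("top",175+(u+.5)/7-.5,160+(v+.5)/7-.5,.153) for u,v in c]);print("gsq",P.round(4),P.mean(0))
print(np.degrees(np.arctan2(*(P[0]-P[1])[[1,0]])),np.degrees(np.arctan2(*(P[0]-P[3])[[1,0]])))
c=[(90,85),(232,125),(185,275),(40,230)]
P=np.array([plane("top",175+u/7,160+v/7,.070) for u,v in c]);print("holder",P.round(4),P.mean(0),np.degrees(np.arctan2(*(P[0]-P[1])[[1,0]])),np.degrees(np.arctan2(*(P[0]-P[3])[[1,0]])))
c=[(492,60),(720,98),(677,352),(443,310)]
P=np.array([plane("top",175+u/7,160+v/7,.012) for u,v in c]);print("stand",P.round(4),P.mean(0),np.degrees(np.arctan2(*(P[0]-P[1])[[1,0]])),np.degrees(np.arctan2(*(P[0]-P[3])[[1,0]])), [np.linalg.norm(P[0]-P[1]),np.linalg.norm(P[0]-P[3])])
print("dot",plane("top",257.5,187.8,.0775))
# red weighted centroids
for n,im,(u0,v0) in(("scene",s,(238,172)),("top",t,(250,180))):
    p=im[v0:v0+16,u0:u0+18].astype(float); w=np.clip(p[...,0]-(p[...,1]+p[...,2])/2-15,0,None)
    yy,xx=np.mgrid[:p.shape[0],:p.shape[1]];print(n,u0+(w*xx).sum()/w.sum(),v0+(w*yy).sum()/w.sum(),w.max())
# label via minAreaRect
print("label", plane("top",122.8,213.5,.021))
E
```

```text
gauge top (array([0.55619464, 0.16025983, 0.14847707]), np.float64(0.0025213311713250903))
gsq [[0.5711 0.1709 0.153 ]
 [0.5689 0.1453 0.153 ]
 [0.5427 0.1481 0.153 ]
 [0.5448 0.1736 0.153 ]] [0.556893   0.15946436 0.153     ]
85.24880153544564 -5.931421034052242
holder [[0.5936 0.1767 0.07  ]
 [0.5784 0.1195 0.07  ]
 [0.5181 0.1357 0.07  ]
 [0.5349 0.1937 0.07  ]] [0.55626598 0.15638948 0.07      ] 75.15268259018717 -16.199736180446955
stand [[ 0.6187  0.0184  0.012 ]
 [ 0.6041 -0.0783  0.012 ]
 [ 0.4962 -0.0613  0.012 ]
 [ 0.512   0.0365  0.012 ]] [ 0.55773389 -0.02115854  0.012     ] 81.40648585491685 -9.61956610617499 [np.float64(0.09785583456638104), np.float64(0.10825330808910692)]
dot [ 0.55178995 -0.01845049  0.0775    ]
scene 246.73209028459274 174.6476938174681 27.0
top 257.54540262707025 187.66761850371216 85.5
label [0.47844936 0.36801866 0.021     ]
```

View pics/d1.png

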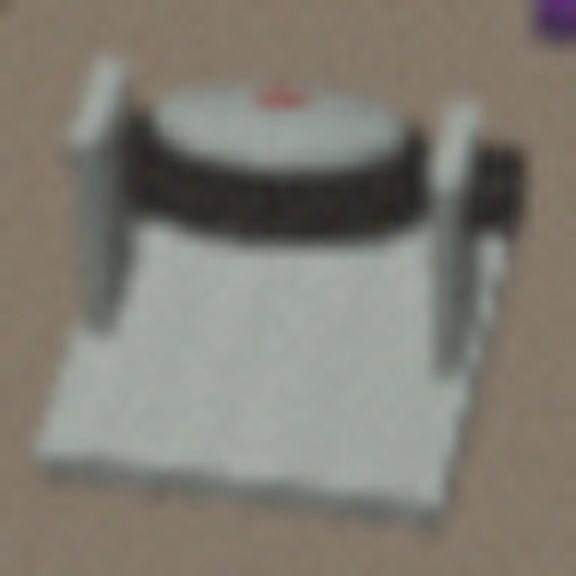

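View pics/d2.png

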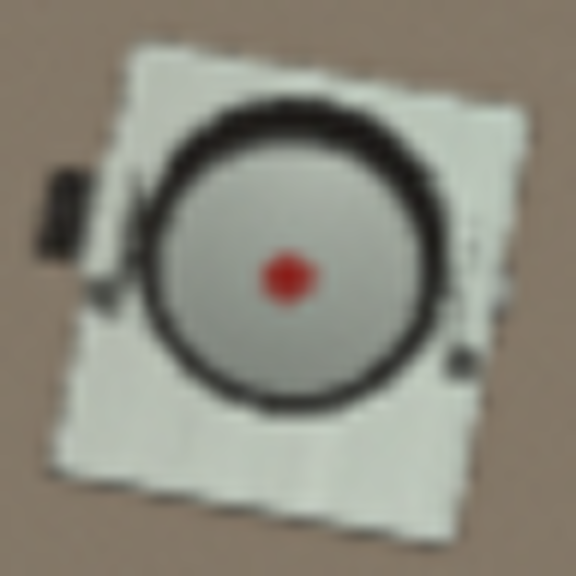

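```bash
python3 - <<'E'
from h import *
f=lambda u,v,o:((u+.5)/12-.5+o[0],(v+.5)/12-.5+o[1])
S=(225,170);T=(234,165)
D,e=tri(f(280,98,S),f(288,277,T));print("dot",D,e)
yaw=np.radians(-9.2);X=np.array([np.cos(yaw),np.sin(yaw),0]);Y=np.array([-X[1],X[0],0])
for us,ut in((272,312),(265,312),(280,312)):
  for vs in(168,172):
    E,e=tri(f(us,vs,S),f(ut,142,T));d=E-D;print(E,e,d@X,d@Y,d[2],np.arctan2(d[2],d@X)+.149)
# top-view-only: far/near edge extents in plane through dot
for th in(.25,.3,.35,.4,.45,.5):
    C=D+0
    n=-np.sin(th)*X+np.array([0,0,np.cos(th)])
    a=np.cos(th)*X+np.array([0,0,np.sin(th)])
    D0=plane("top",*f(288,277,T),.062+.0167*np.cos(th))
    q=D0-.0045*n
    g=lambda n_,p,o:((proj(n_,p)-np.array(o)+.5)*12-.5).round(0)
    print(th,"top+",g("top",q+.03*a,T),"top-",g("top",q-.03*a,T),"scene+",g("scene",q+.03*a,S),"dot",g("scene",D0,S))
E
```

```text
dot [ 0.55242649 -0.01920927  0.07676426] 0.0012994492040995563
[ 0.58296554 -0.02196431  0.0819    ] 0.003099624392604647 0.030586676722346346 0.0021630180230938108 0.005135740279344048 0.31535598109845364
[ 0.58316769 -0.02198187  0.08080721] 0.0030863933588904783 0.03078903385634196 0.0021780014380391706 0.004042949138714558 0.27956432892484806
[ 0.5830005  -0.02278699  0.08194064] 0.0014515658053665733 0.030752717723730977 0.0013565095558396537 0.00517637575670965 0.31575936976672386
[ 0.58320267 -0.02280491  0.08084793] 0.0014376160859046851 0.030955155034149626 0.0013711441152191477 0.004083663589623754 0.2801645201898679
[ 0.58292772 -0.02102386  0.08185757] 0.004983245142177796 0.03039899181781011 0.0030853223857531765 0.005093305699630735 0.3150065615366061
[ 0.58312985 -0.02104102  0.0807647 ] 0.004970835669033638 0.03060125813643163 0.0031007049887832113 0.004000433098860057 0.2789905759230522
0.25 top+ [311. 147.] top- [266. 402.] scene+ [260. 167.] dot [285.  93.]
0.3 top+ [311. 147.] top- [267. 400.] scene+ [260. 163.] dot [285.  94.]
0.35 top+ [311. 147.] top- [267. 398.] scene+ [260. 158.] dot [285.  95.]
0.4 top+ [311. 147.] top- [268. 396.] scene+ [260. 154.] dot [285.  96.]
0.45 top+ [311. 148.] top- [268. 393.] scene+ [260. 149.] dot [285.  97.]
0.5 top+ [310. 149.] top- [269. 390.] scene+ [260. 145.] dot [285.  98.]
```

```bash
python3 - <<'E'
from h import *
s=np.load("scene0.npy").astype(float);t=np.load("top0.npy").astype(float)
w=np.clip(s[...,0]-(s[...,1]+s[...,2])/2,0,None)[174:182,243:255];print(w.round(0).astype(int))
g=s.mean(2)
for u in range(243,252): print(u,g[174:190,u].round(0).astype(int))
gt=t.mean(2)
for u in range(254,262): print(u,gt[172:180,u].round(0).astype(int),gt[192:202,u].round(0).astype(int))
E
```

```text
[[21 20 22 18 20 21 22 20 20 20 19 20]
 [20 22 20 20 20 20 18 18 18 20 18 22]
 [14 15 15 14 16 24 18 16 16 17 20 20]
 [ 2  2  5 13 24 30 23 13  8 10 13 12]
 [ 0  0  0 19 36 42 34 18  2  0  0  2]
 [ 0  0  0  1  3  4  4  0  0  0  0  0]
 [ 0  0  0  0  0  0  0  0  0  0  0  0]
 [ 0  0  0  0  0  0  0  0  0  0  0  0]]
243 [117 119 121 131 144 150 154 154 139  98  57  45  44  43  52  80]
244 [119 117 122 132 145 151 158 156 144 111  63  42  47  46  52  73]
245 [119 118 122 134 144 151 156 155 148 118  72  43  46  46  49  61]
246 [119 119 123 124 128 147 156 157 153 132  78  45  49  44  46  61]
247 [119 119 118 119 115 141 154 155 153 134  80  44  41  40  45  56]
248 [120 118 115 114 114 142 153 157 154 132  82  51  44  42  46  59]
249 [117 117 117 119 112 142 153 158 151 131  81  48  41  47  47  53]
250 [118 120 118 120 124 144 151 156 148 129  77  49  43  46  44  52]
251 [119 117 119 126 134 145 151 153 144 127  78  49  47  45  43  52]
254 [175 125  46  30  43  93 155 163] [135 133 132 130 119  70  92 175 191 189]
255 [172 101  37  30  55 112 163 165] [137 134 132 130 123  92  71 142 187 188]
256 [172  89  35  33  65 129 167 166] [138 135 132 132 126 103  51 109 185 188]
257 [171  65  29  34  69 134 168 168] [138 135 133 131 130 116  52 106 186 188]
258 [173  67  29  34  69 135 169 170] [139 137 134 133 130 118  53 105 185 188]
259 [175  75  31  33  66 131 172 171] [140 137 134 133 132 118  54 108 186 190]
260 [175  78  31  29  58 121 171 172] [140 138 136 134 131 109  55 116 189 193]
261 [176 105  38  30  41  98 168 173] [140 137 136 135 127  88  62 130 191 194]
```

>>> {"op": "carry_out", "data": {"plan": [{"slide":[0.426,-0.4015,0.02],"roll":0.12},{"slide":[0.426,-0.4015,0.02],"roll":0.12},{"slide":[0.426,-0.4015,0.02],"roll":0.12},{"slide":[0.426,-0.4015,0.02],"roll":0.12},{"slide":[0.426,-0.4015,0.02],"roll":0.12},{"slide":[0.426,-0.4015,0.02],"roll":0.12},{"slide":[0.426,-0.4015,0.02],"roll":0.12},{"slide":[0.426,-0.4015,0.02],"roll":0.12},{"slide":[0.426,-0.4015,0.02],"roll":0.12},{"slide":[0.426,-0.4015,0.02],"roll":0.12},{"slide":[0.426,-0.4015,0.02],"roll":0.12},{"slide":[0.426,-0.4015,0.02],"roll":0.12}], "claw": 0.09}}

```text
clock: 1.1
tool_pos: [0.4947, 0.2158, 0.2479]
ee_rot: [-0.0, 0.745, 0.668, -0.0]
wrist_force: [1.0, 1.0, 0.2]
finger_gap: 0.0902
```

>>> {"op": "carry_out", "data": {"plan": [{"slide":[0.062,-0.058,0]},{"slide":[0.062,-0.058,0]},{"slide":[0.062,-0.058,0]},{"slide":[0.062,-0.058,0]},{"slide":[0.062,-0.058,0]}]}}

```text
validation failed for argument at $.pl...
```

```bash
python3 - <<'E'
from h import *
im=vision.camera("scene");np.save("s1.npy",im)
cv2.imwrite("pics/s1.png",cv2.resize(im[60:220,220:400,::-1],None,fx=3.7,fy=3.7,interpolation=cv2.INTER_CUBIC))
o=r.observe();print(o["tool_pos"],o["ee_rot"],o["clock"])
E
```

```text
[0.50045598 0.21082643 0.24787978] [3.62418207e-03 7.45946039e-01 6.65996334e-01 5.05129198e-04] 1.15
```

View pics/s1.png

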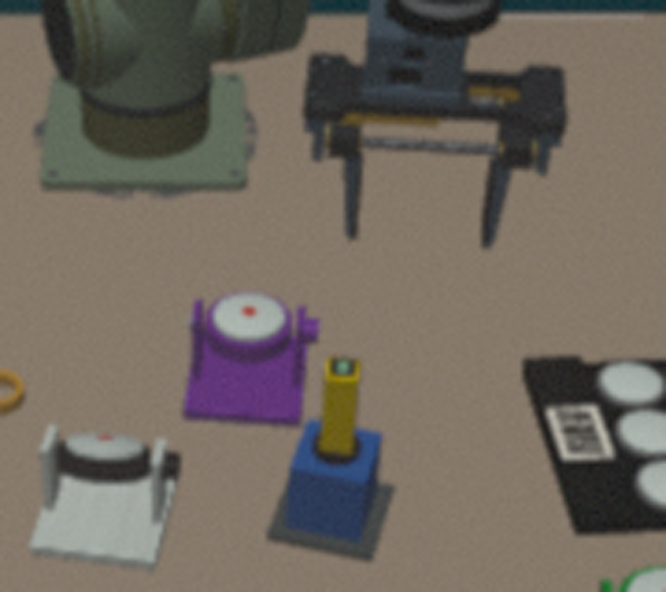

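>>> {"op": "carry_out", "data": {"plan": [{"slide":[0.056,-0.053,0.0],"roll":0.0},{"slide":[0.056,-0.053,0.0],"roll":0.0},{"slide":[0.056,-0.053,0.0],"roll":0.0},{"slide":[0.056,-0.053,0.0],"roll":0.0}]}}

```text
clock: 1.48
tool_pos: [0.5502, 0.1636, 0.2471]
ee_rot: [-0.001, 0.746, 0.666, -0.001]
wrist_force: [-0.3, 0.2, -0.2]
finger_gap: 0.0902
```

>>> {"op": "carry_out", "data": {"plan": [{"slide":[0.0065,-0.006,0.0],"roll":0.0},{"slide":[0.0065,-0.006,-0.03],"roll":0.0},{"slide":[0.0065,-0.006,-0.06],"roll":0.0},{"slide":[0.0065,-0.006,-0.09],"roll":0.0},{"slide":[0.0065,-0.006,-0.126],"roll":0.0},{"slide":[0.0065,-0.006,-0.126],"roll":0.0},{"slide":[0.0065,-0.006,-0.126],"roll":0.0}]}}

```text
clock: 2.07
tool_pos: [0.5547, 0.1591, 0.1211]
ee_rot: [-0.001, 0.744, 0.668, -0.002]
wrist_force: [0.3, -0.7, 1.4]
finger_gap: 0.0902
```

```bash
python3 - <<'E'
from h import *
im=vision.camera("scene");np.save("s1.npy",im)
cv2.imwrite("pics/s2.png",cv2.resize(im[100:220,220:400,::-1],None,fx=4,fy=4,interpolation=cv2.INTER_CUBIC))
o=r.observe();print(o["tool_pos"],o["ee_rot"],o["clock"],o["wrist_force"])
E
```

```text
[0.55641734 0.15942486 0.12304638] [1.19746005e-04 7.44109788e-01 6.68057236e-01 3.71873903e-04] 2.1167 [ 0.76226092 -0.23892293  1.45695036]
```

View pics/s2.png

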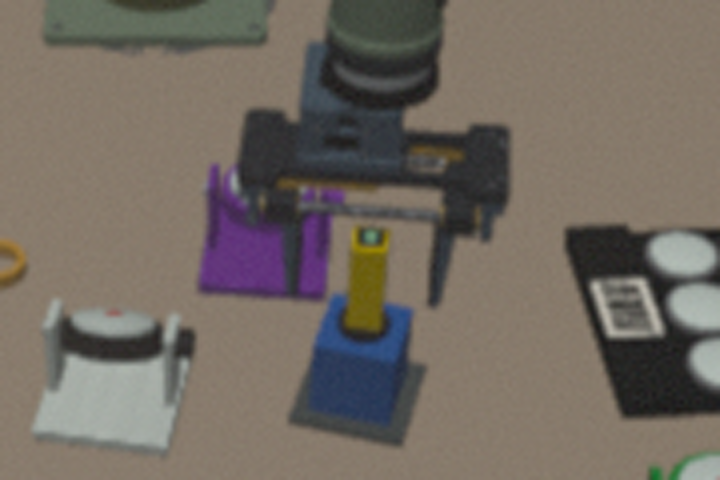

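>>> {"op": "carry_out", "data": {"plan": [{"slide":[0.0,0.0,0.0],"roll":0.0},{"slide":[0.0,0.0,0.0],"roll":0.0},{"slide":[0.0,0.0,0.0],"roll":0.0},{"slide":[0.0,0.0,0.0],"roll":0.0},{"slide":[0.0,0.0,0.0],"roll":0.0},{"slide":[0.0,0.0,0.0],"roll":0.0},{"slide":[0.0,0.0,0.0],"roll":0.0},{"slide":[0.0,0.0,0.0],"roll":0.0}], "claw": 0.015, "newtons": 25}}

```text
clock: 2.78
tool_pos: [0.5562, 0.1586, 0.122]
ee_rot: [-0.0, 0.745, 0.668, -0.0]
wrist_force: [-0.3, 0.2, 0.0]
finger_gap: 0.0396
```

>>> {"op": "carry_out", "data": {"plan": [{"slide":[0.0,0.0,0.0],"roll":0.0},{"slide":[0.0,0.0,0.0],"roll":0.0},{"slide":[0.0,0.0,0.0],"roll":0.0},{"slide":[0.0,0.0,0.0],"roll":0.0},{"slide":[0.0,0.0,0.0],"roll":0.0}]}}

```text
clock: 3.2
tool_pos: [0.5562, 0.159, 0.1219]
ee_rot: [-0.0, 0.745, 0.668, 0.0]
wrist_force: [0.3, 1.7, -1.2]
finger_gap: 0.0258
```

>>> {"op": "carry_out", "data": {"plan": [{"slide":[0.0,0.0,0.02],"roll":0.0},{"slide":[0.0,0.0,0.04],"roll":0.0},{"slide":[0.0,0.0,0.06],"roll":0.0},{"slide":[0.0,0.0,0.084],"roll":0.0},{"slide":[0.0,0.0,0.084],"roll":0.0},{"slide":[0.0,0.0,0.084],"roll":0.0},{"slide":[0.0,0.0,0.084],"roll":0.0}]}}

```text
clock: 3.78
tool_pos: [0.5553, 0.1582, 0.2047]
ee_rot: [-0.0, 0.745, 0.668, -0.001]
wrist_force: [-0.6, -0.2, -2.3]
finger_gap: 0.0261
```

```bash
python3 - <<'E'
from h import *
print(plane("scene",376.3,177.3,.021),tri((376.3,177.3),(122.8,213.5)))
im=vision.camera("scene")
cv2.imwrite("pics/s3.png",cv2.resize(im[60:220,240:400,::-1],None,fx=3.7,fy=3.7,interpolation=cv2.INTER_CUBIC))
o=r.observe();print(o["tool_pos"],o["ee_rot"],o["clock"],o["wrist_force"],o["finger_gap"])
E
```

```text
[0.48530937 0.36584877 0.021     ] (array([0.47884517, 0.36877286, 0.0156967 ]), np.float64(0.0023359064254009627))
[0.55510848 0.15816838 0.20424952] [-7.21957419e-04  7.44531731e-01  6.67584696e-01 -1.62934897e-03] 3.8333 [-0.74878045 -0.33957913 -2.48099256] 0.025897267641102305
```

View pics/s3.png

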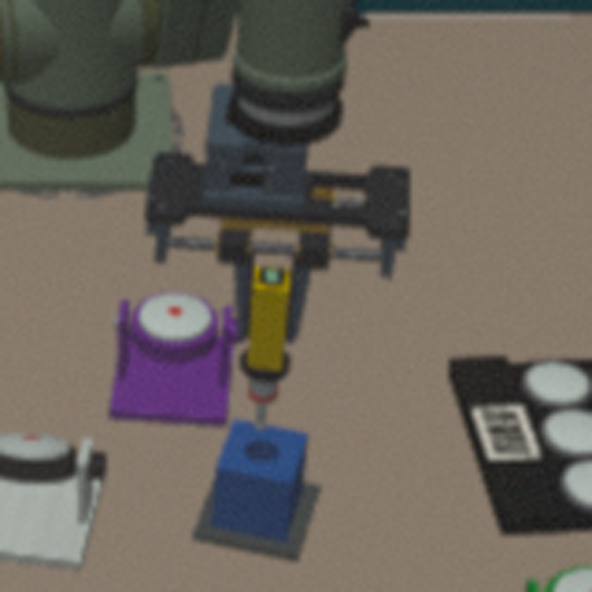

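>>> {"op": "carry_out", "data": {"plan": [{"slide":[-0.011,0.03,0.0],"roll":0.0},{"slide":[-0.022,0.06,0.0],"roll":0.0},{"slide":[-0.033,0.09,0.0],"roll":0.0},{"slide":[-0.044,0.12,0.0],"roll":0.0},{"slide":[-0.055,0.15,0.0],"roll":0.0},{"slide":[-0.065,0.18,0.0],"roll":0.0},{"slide":[-0.072,0.2,0.0],"roll":0.0},{"slide":[-0.075,0.209,0.0],"roll":0.0},{"slide":[-0.075,0.209,0.0],"roll":0.0},{"slide":[-0.075,0.209,0.0],"roll":0.0},{"slide":[-0.075,0.209,0.0],"roll":0.0},{"slide":[-0.075,0.209,0.0],"roll":0.0}]}}

```text
clock: 4.83
tool_pos: [0.4817, 0.3661, 0.2058]
ee_rot: [0.0, 0.745, 0.667, -0.0]
wrist_force: [-0.4, 0.7, -1.8]
finger_gap: 0.0259
```

```bash
python3 - <<'E'
from h import *
for n in("scene","top"):
    im=vision.camera(n);np.save(n+"4.npy",im)
im=np.load("scene4.npy");t=np.load("top4.npy")
a=cv2.resize(im[60:220,310:450,::-1],(525,600),interpolation=cv2.INTER_CUBIC)
cv2.imwrite("pics/s4.png",a)
o=r.observe();print(o["tool_pos"],o["clock"],o["wrist_force"],o["dq"])
E
```

```text
[0.4817356  0.36647165 0.2060874 ] 4.9333 [ 0.58800018  0.92104693 -1.3970572 ] [ 0.00355078 -0.00206186 -0.00442821  0.0042662  -0.00012975  0.00103595]
```

View pics/s4.png

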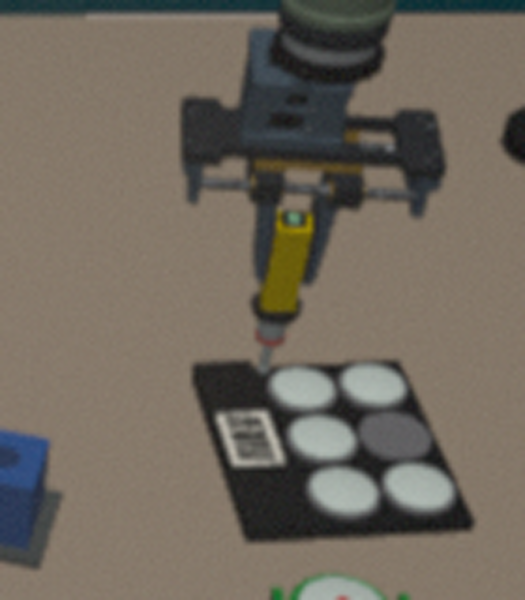

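```bash
python3 - <<'E'
from h import *
print((proj("scene",[.481,.3665,.0925])),proj("scene",[.479,.368,.021]))
print(plane("scene",376.4,176.3,.021))
E
```

```text
[379.98949102 158.17024649] [376.69584111 175.92194128]
[0.48073899 0.36684261 0.021     ]
```

>>> {"op": "carry_out", "data": {"plan": [{"slide":[0.0,0.0,0.0],"roll":0.0},{"slide":[0.0,0.0,0.0],"roll":0.0},{"slide":[0.0,0.0,0.0],"roll":0.0},{"slide":[0.0,0.0,0.0],"roll":0.0},{"slide":[0.0,0.0,0.0],"roll":0.0},{"slide":[0.0,0.0,0.0],"roll":0.0},{"slide":[0.0,0.0,0.0],"roll":0.0},{"slide":[0.0,0.0,0.0],"roll":0.0},{"slide":[0.0,0.0,0.0],"roll":0.0},{"slide":[0.0,0.0,0.0],"roll":0.0},{"slide":[0.0,0.0,0.0],"roll":0.0},{"slide":[0.0,0.0,0.0],"roll":0.0}]}}

```text
clock: 5.93
tool_pos: [0.4812, 0.3677, 0.206]
ee_rot: [-0.0, 0.745, 0.668, 0.0]
wrist_force: [-0.4, 0.7, -1.1]
finger_gap: 0.0259
```

>>> {"op": "carry_out", "data": {"plan": [{"slide":[0.016,-0.028,0.0],"roll":-0.05},{"slide":[0.032,-0.056,0.0],"roll":-0.05},{"slide":[0.048,-0.084,0.0],"roll":-0.05},{"slide":[0.064,-0.112,0.0],"roll":-0.05},{"slide":[0.08,-0.14,0.0],"roll":-0.05},{"slide":[0.096,-0.168,0.0],"roll":-0.05},{"slide":[0.113,-0.196,0.0],"roll":-0.05},{"slide":[0.129,-0.223,0.0],"roll":-0.05},{"slide":[0.129,-0.223,0.0],"roll":-0.05},{"slide":[0.129,-0.223,0.0],"roll":-0.05},{"slide":[0.129,-0.223,0.0],"roll":-0.05},{"slide":[0.129,-0.223,0.0],"roll":-0.05}]}}

```text
clock: 6.93
tool_pos: [0.6096, 0.1456, 0.206]
ee_rot: [-0.0, 0.761, 0.649, -0.0]
wrist_force: [0.1, 0.3, -1.9]
finger_gap: 0.0259
```

```bash
python3 - <<'E'
from h import *
for n in("scene","top"):
    im=vision.camera(n);np.save(n+"5.npy",im)
im=np.load("scene5.npy");t=np.load("top5.npy")
cv2.imwrite("pics/s5.png",cv2.resize(im[70:240,240:400,::-1],(560,595),interpolation=cv2.INTER_CUBIC))
o=r.observe();print(o["tool_pos"],o["clock"],o["ee_rot"],o["wrist_force"]);print(proj("scene",[.61,.144,.092]))
E
```

```text
[0.6096357  0.14577949 0.20614388] 7.0333 [-1.35767055e-04  7.60437209e-01  6.49411448e-01  6.51344286e-05] [ 0.24370968 -0.40526127 -2.61797707]
[306.18860328 187.79074448]
```

View pics/s5.png

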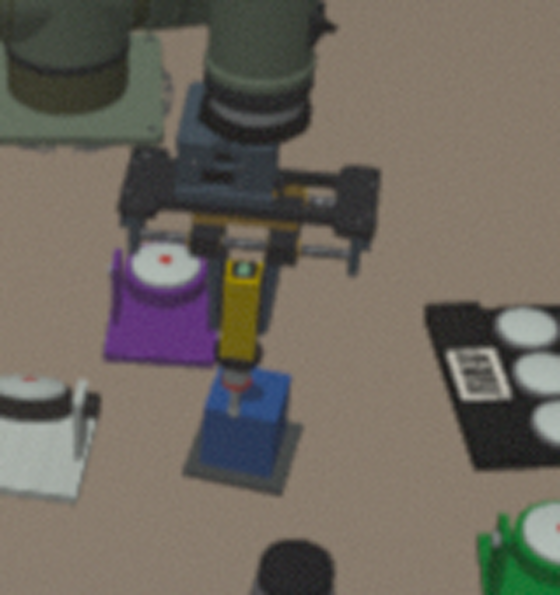

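>>> {"op": "carry_out", "data": {"plan": [{"slide":[0.0,-0.001,-0.02],"roll":0.0},{"slide":[0.0,-0.001,-0.045],"roll":0.0},{"slide":[0.0,-0.001,-0.068],"roll":0.0},{"slide":[0.0,-0.001,-0.068],"roll":0.0},{"slide":[0.0,-0.001,-0.068],"roll":0.0},{"slide":[-0.01,0.001,-0.068],"roll":0.0},{"slide":[-0.013,0.001,-0.068],"roll":0.0},{"slide":[-0.017,0.002,-0.068],"roll":0.0},{"slide":[-0.02,0.002,-0.068],"roll":0.0},{"slide":[-0.02,0.002,-0.068],"roll":0.0}]}}

```text
clock: 7.87
tool_pos: [0.5923, 0.147, 0.14]
ee_rot: [0.002, 0.761, 0.649, 0.003]
wrist_force: [5.2, -0.2, -1.0]
finger_gap: 0.0258
```

>>> {"op": "carry_out", "data": {"plan": [{"slide":[-0.003,0.001,0.0],"roll":0.0},{"slide":[-0.006,0.001,0.0],"roll":0.0},{"slide":[-0.009,0.002,0.0],"roll":0.0},{"slide":[-0.012,0.002,0.0],"roll":0.0},{"slide":[-0.015,0.003,0.0],"roll":0.0},{"slide":[-0.017,0.003,0.0],"roll":0.0},{"slide":[-0.017,0.003,0.0],"roll":0.0},{"slide":[-0.017,0.003,0.0],"roll":0.0}]}}

```text
clock: 8.53
tool_pos: [0.5757, 0.1497, 0.14]
ee_rot: [0.002, 0.761, 0.649, 0.003]
wrist_force: [5.2, -0.2, 0.6]
finger_gap: 0.0258
```

```bash
python3 - <<'E'
from h import *
for n in("scene","top"):
    im=vision.camera(n);np.save(n+"6.npy",im)
im=np.load("scene6.npy");t=np.load("top6.npy")
cv2.imwrite("pics/s6.png",cv2.resize(im[100:240,260:380,::-1],(510,595),interpolation=cv2.INTER_CUBIC))
o=r.observe();print(o["tool_pos"],o["clock"],o["ee_rot"],o["wrist_force"],o["ft_torque"],o["finger_gap"])
E
```

```text
[0.57575457 0.14974759 0.13996524] 8.6333 [0.00195105 0.76093017 0.6488241  0.00295875] [ 5.49443302 -0.9384637   1.28178625] [-0.2390289  -1.24095091 -0.06815787] 0.025673860060628648
```

View pics/s6.png

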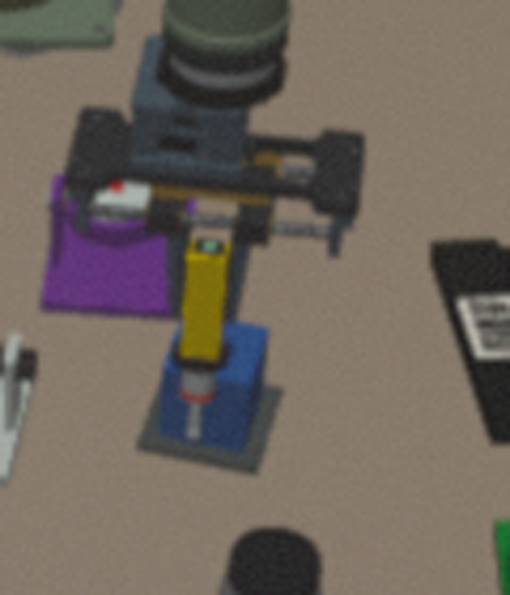

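>>> {"op": "carry_out", "data": {"plan": [{"slide":[0.015,-0.002,0.0],"roll":0.0},{"slide":[0.03,-0.005,0.0],"roll":0.0},{"slide":[0.03,-0.005,0.03],"roll":0.0},{"slide":[0.03,-0.005,0.06],"roll":0.0},{"slide":[0.03,-0.005,0.09],"roll":0.0},{"slide":[0.03,-0.005,0.09],"roll":0.0},{"slide":[0.03,-0.005,0.09],"roll":0.0},{"slide":[0.03,-0.005,0.09],"roll":0.0}], "newtons": 40}}

```text
clock: 9.3
tool_pos: [0.6018, 0.1445, 0.2271]
ee_rot: [-0.001, 0.761, 0.649, -0.001]
wrist_force: [-0.1, -0.0, -2.3]
finger_gap: 0.0257
```

```bash
python3 - <<'E'
from h import *
for n in("scene","top"):
    im=vision.camera(n);np.save(n+"7.npy",im)
im=np.load("scene7.npy");t=np.load("top7.npy")
cv2.imwrite("pics/s7.png",cv2.resize(im[120:210,270:345,::-1],None,fx=8,fy=6.6,interpolation=cv2.INTER_CUBIC))
cv2.imwrite("pics/t7.png",cv2.resize(t[110:220,130:250,::-1],None,fx=5,fy=5,interpolation=cv2.INTER_CUBIC))
cv2.imwrite("pics/s7.png",cv2.resize(im[120:210,270:345,::-1],None,fx=6,fy=6,interpolation=cv2.INTER_CUBIC))
o=r.observe();print(o["tool_pos"],o["clock"],o["ee_rot"],o["wrist_force"],o["ft_torque"],o["finger_gap"])
E
```

```text
[0.60179604 0.14447545 0.22615342] 9.4 [-0.00119889  0.760969    0.64878441 -0.00187804] [-0.30378304  0.09388292 -2.47733489] [0.02262088 0.02675703 0.02170478] 0.025857084686285118
```

View pics/s7.png

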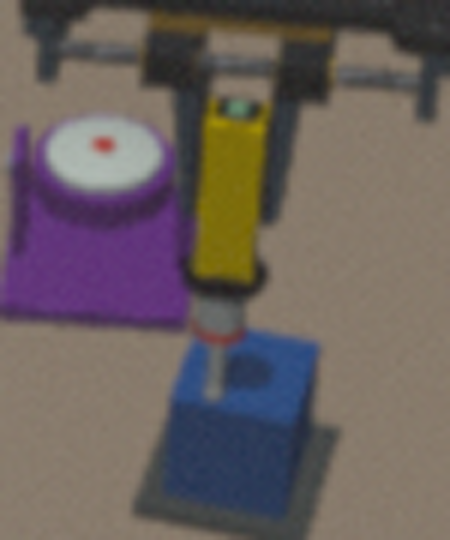

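View pics/t7.png

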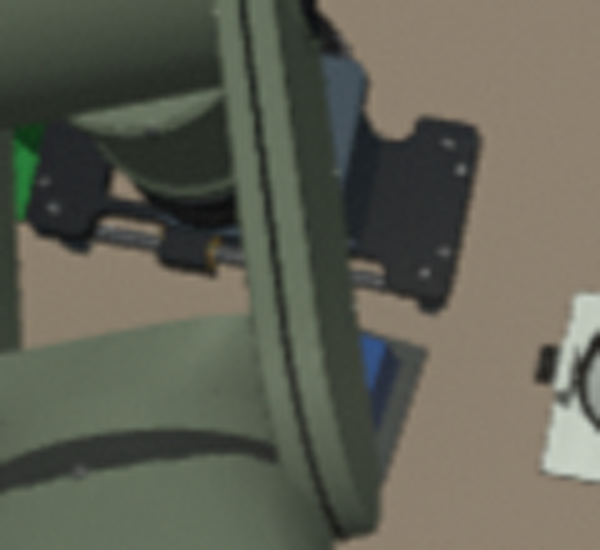

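```bash
cat >> h.py <<'E'
def tilt(G,yaw,tip,top=None):
    X=np.array([np.cos(yaw),np.sin(yaw),0]);Y=np.array([-X[1],X[0],0]);out=[]
    for p in (tip,top):
        if p is None: continue
        o,d=ray("scene",*p);P=o+d*((G-o)@Y)/(d@Y) if False else None
        # ray nearly in plane: instead use known projections: solve theta by image v in plane direction
    return None
E
python3 - <<'E'
from h import *
G=np.array([.6018,.1445,.2285]); yaw=np.radians(-9.1);X=np.array([np.cos(yaw),np.sin(yaw),0]);Z=np.array([0,0,1.])
for th in np.arange(.2,.46,.05):
    a=-np.sin(th)*X+np.cos(th)*Z
    L=.115
    print(round(th,2),[ (proj("scene",G+a*s)).round(1).tolist() for s in(-L,-L+.035,-L+.066,.030)])
g=lambda u,v:(270+(u+.5)/6-.5,120+(v+.5)/6-.5)
print(g(214,403),g(218,338),g(226,278),g(238,107))
E
```

```text
0.2 [[305.8, 185.0], [306.7, 173.8], [307.6, 163.6], [310.0, 136.4]]
0.25 [[305.6, 186.0], [306.6, 174.5], [307.5, 164.0], [310.0, 136.2]]
0.3 [[305.4, 187.0], [306.4, 175.1], [307.4, 164.4], [310.1, 136.0]]
0.35 [[305.2, 187.8], [306.3, 175.7], [307.4, 164.7], [310.1, 135.8]]
0.4 [[305.0, 188.6], [306.2, 176.2], [307.3, 165.0], [310.2, 135.6]]
0.45 [[304.8, 189.3], [306.1, 176.6], [307.2, 165.3], [310.2, 135.5]]
(305.25, 186.75) (305.9166666666667, 175.91666666666666) (307.25, 165.91666666666666) (309.25, 137.41666666666666)
```

```bash
python3 - <<'E'
from h import *
print(r.observe()["joints"])
E
```

```text
[ 2.16851034e-01  3.94178436e-01  1.46283387e+00  3.66212986e-04
  1.28902264e+00 -1.19522767e+00]
```

>>> {"op": "carry_out", "data": {"plan": [{"slide":[-0.001,-0.007,0.0],"roll":0.12},{"slide":[-0.003,-0.015,0.0],"roll":0.24},{"slide":[-0.005,-0.022,0.0],"roll":0.36},{"slide":[-0.007,-0.03,0.0],"roll":0.48},{"slide":[-0.008,-0.037,0.0],"roll":0.6},{"slide":[-0.01,-0.045,0.0],"roll":0.72},{"slide":[-0.011,-0.052,0.0],"roll":0.84},{"slide":[-0.013,-0.06,0.0],"roll":0.96},{"slide":[-0.014,-0.067,0.0],"roll":1.08},{"slide":[-0.016,-0.075,0.0],"roll":1.2},{"slide":[-0.016,-0.075,0.0],"roll":1.2},{"slide":[-0.016,-0.075,0.0],"roll":1.2}]}}

```text
clock: 10.4
tool_pos: [0.5865, 0.0696, 0.2269]
ee_rot: [-0.001, 0.264, 0.965, -0.0]
wrist_force: [0.2, -0.6, -1.7]
finger_gap: 0.0259
```

```bash
python3 - <<'E'
from h import *
o=r.observe();print(o["joints"])
for n in("scene","top"):
    im=vision.camera(n);np.save(n+"8.npy",im)
im=np.load("scene8.npy");t=np.load("top8.npy")
cv2.imwrite("pics/s8.png",cv2.resize(im[110:210,230:330,::-1],None,fx=6,fy=6,interpolation=cv2.INTER_CUBIC))
cv2.imwrite("pics/t8.png",cv2.resize(t[110:220,150:270,::-1],None,fx=5,fy=5,interpolation=cv2.INTER_CUBIC))
o=r.observe();print(o["tool_pos"],o["clock"],o["ee_rot"],o["wrist_force"],o["finger_gap"])
E
```

```text
[ 9.83339209e-02  3.48101693e-01  1.53236081e+00  4.52271531e-04
  1.26375893e+00 -2.51000773e+00]
[0.58693735 0.07002666 0.22732261] 10.5 [-7.61794049e-04  2.62812542e-01  9.64846612e-01 -4.33524359e-05] [-0.19127564 -0.12424768 -2.15689619] 0.025780719518698883
```

View pics/s8.png

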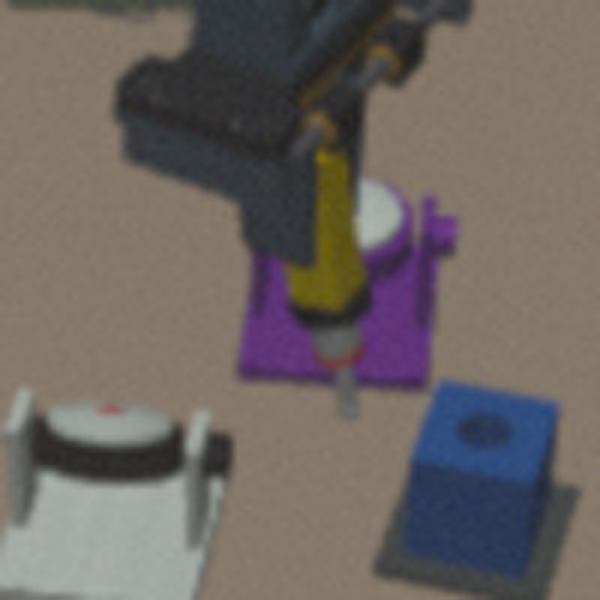

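View pics/t8.png

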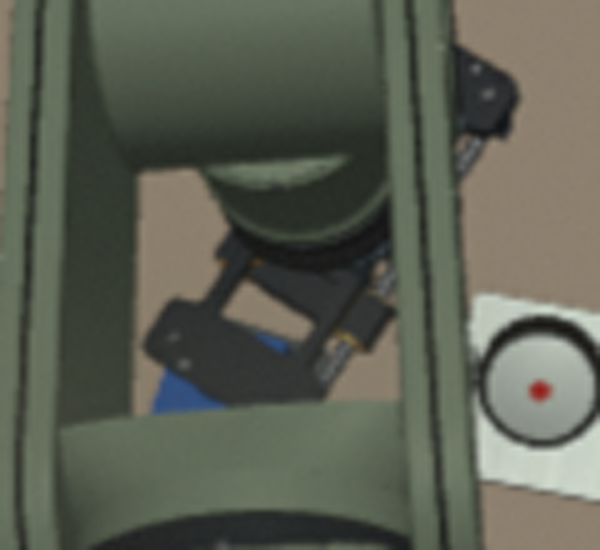

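```bash
python3 - <<'E'
from h import *
g=lambda u,v:(230+(u+.5)/6-.5,110+(v+.5)/6-.5)
G=np.array([.5866,.0700,.2291]); yaw=np.radians(59.5);X=np.array([np.cos(yaw),np.sin(yaw),0]);Y=np.array([-X[1],X[0],0]);Z=np.array([0,0,1.])
for nm,p in(("tip",(347,417)),("ring",(340,364)),("top",(332,155)),("flange",(331,308))):
    o,d=ray("scene",*g(*p));P=o+d*((G-o)@Y)/(d@Y);v=P-G
    print(nm,P.round(4),"x",(v@X).round(4),"z",v[2].round(4),"len",np.linalg.norm(v).round(4),"th",np.arctan2(v@X,-v[2]).round(3))
for th in(.2,.25,.3,.35,.4):
    a=-np.sin(th)*X+np.cos(th)*Z
    print(th,[(((proj("scene",G+a*s)-[230,110]+.5)*6)-.5).round(0).tolist() for s in(-.115,-.08,-.049,.03)])
E
```

```text
tip [0.5995 0.0918 0.1145] x 0.0254 z -0.1146 len 0.1174 th 0.218
ring [0.5972 0.0879 0.1446] x 0.0208 z -0.0845 len 0.087 th 0.241
top [0.5935 0.0817 0.2591] x 0.0136 z 0.03 len 0.0329 th 2.717
flange [0.5944 0.0832 0.1751] x 0.0153 z -0.054 len 0.0561 th 0.277
0.2 [[342.0, 412.0], [331.0, 350.0], [320.0, 294.0], [292.0, 142.0]]
0.25 [[353.0, 414.0], [338.0, 351.0], [325.0, 294.0], [289.0, 142.0]]
0.3 [[364.0, 416.0], [346.0, 353.0], [330.0, 295.0], [286.0, 141.0]]
0.35 [[374.0, 417.0], [353.0, 353.0], [334.0, 295.0], [284.0, 141.0]]
0.4 [[385.0, 417.0], [361.0, 353.0], [339.0, 295.0], [281.0, 141.0]]
```

```bash
python3 - <<'E'
from h import *
im=np.load("scene8.npy")
cv2.imwrite("pics/s8z.png",cv2.resize(im[130:182,272:298,::-1],None,fx=11,fy=11,interpolation=cv2.INTER_CUBIC))
im=np.load("scene7.npy")
cv2.imwrite("pics/s7z.png",cv2.resize(im[134:190,294:322,::-1],None,fx=10,fy=10,interpolation=cv2.INTER_CUBIC))
E
```

```text
(no output)
```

View pics/s8z.png

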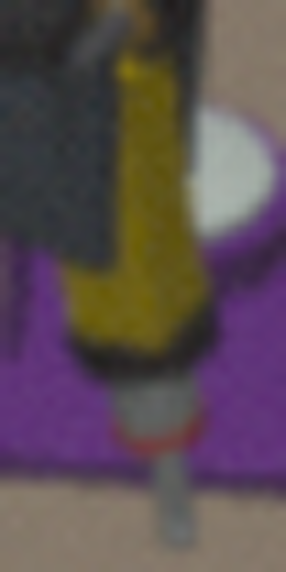

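>>> {"op": "carry_out", "data": {"plan": [{"slide":[0.002,0.008,0.0],"roll":-0.12},{"slide":[0.004,0.016,0.0],"roll":-0.24},{"slide":[0.006,0.024,0.0],"roll":-0.36},{"slide":[0.008,0.032,0.0],"roll":-0.48},{"slide":[0.01,0.04,0.0],"roll":-0.6},{"slide":[0.012,0.048,0.0],"roll":-0.72},{"slide":[0.014,0.056,0.0],"roll":-0.84},{"slide":[0.016,0.064,0.0],"roll":-0.96},{"slide":[0.018,0.072,0.0],"roll":-1.08},{"slide":[0.02,0.075,0.0],"roll":-1.2},{"slide":[0.02,0.075,-0.03],"roll":-1.2},{"slide":[0.02,0.075,-0.06],"roll":-1.2}], "newtons": 25}}

```text
clock: 11.5
tool_pos: [0.6086, 0.146, 0.169]
ee_rot: [0.001, 0.761, 0.648, 0.002]
wrist_force: [0.4, -0.3, -3.7]
finger_gap: 0.0258
```

>>> {"op": "carry_out", "data": {"plan": [{"slide":[0.0,0.0,-0.028],"roll":0.0},{"slide":[0.0,0.0,-0.028],"roll":0.0},{"slide":[-0.01,0.001,-0.028],"roll":0.0},{"slide":[-0.02,0.003,-0.028],"roll":0.0},{"slide":[-0.03,0.005,-0.028],"roll":0.0},{"slide":[-0.033,0.005,-0.028],"roll":0.0},{"slide":[-0.036,0.006,-0.028],"roll":0.0},{"slide":[-0.039,0.006,-0.028],"roll":0.0},{"slide":[-0.041,0.007,-0.028],"roll":0.0},{"slide":[-0.041,0.007,-0.028],"roll":0.0},{"slide":[-0.041,0.007,-0.028],"roll":0.0}]}}

```text
clock: 12.42
tool_pos: [0.5686, 0.1514, 0.1422]
ee_rot: [0.003, 0.761, 0.649, 0.003]
wrist_force: [4.8, -2.4, -0.6]
finger_gap: 0.0257
```

>>> {"op": "carry_out", "data": {"plan": [{"slide":[-0.002,0.0,0.0],"roll":0.0},{"slide":[-0.003,0.0,0.0],"roll":0.0},{"slide":[-0.003,0.0,0.0],"roll":0.0},{"slide":[0.015,-0.002,0.0],"roll":0.0},{"slide":[0.035,-0.006,0.0],"roll":0.0},{"slide":[0.035,-0.006,0.03],"roll":0.0},{"slide":[0.035,-0.006,0.06],"roll":0.0},{"slide":[0.035,-0.006,0.088],"roll":0.0}]}}

```text
clock: 13.08
tool_pos: [0.6004, 0.1457, 0.2295]
ee_rot: [-0.001, 0.761, 0.649, -0.001]
wrist_force: [1.2, 1.3, -1.4]
finger_gap: 0.0257
```

>>> {"op": "carry_out", "data": {"plan": [{"slide":[-0.001,-0.007,0.0],"roll":0.12},{"slide":[-0.003,-0.015,0.0],"roll":0.24},{"slide":[-0.005,-0.022,0.0],"roll":0.36},{"slide":[-0.007,-0.03,0.0],"roll":0.48},{"slide":[-0.008,-0.037,0.0],"roll":0.6},{"slide":[-0.01,-0.045,0.0],"roll":0.72},{"slide":[-0.011,-0.052,0.0],"roll":0.84},{"slide":[-0.013,-0.06,0.0],"roll":0.96},{"slide":[-0.014,-0.067,0.0],"roll":1.08},{"slide":[-0.016,-0.075,0.0],"roll":1.2},{"slide":[-0.016,-0.075,0.0],"roll":1.2},{"slide":[-0.016,-0.075,0.0],"roll":1.2}], "newtons": 40}}

```text
clock: 14.08
tool_pos: [0.5847, 0.0708, 0.2286]
ee_rot: [-0.0, 0.264, 0.965, 0.0]
wrist_force: [-0.2, 0.1, -1.8]
finger_gap: 0.0262
```

```bash
python3 - <<'E'
from h import *
im=vision.camera("scene");np.save("scene9.npy",im)
o=r.observe();print(o["tool_pos"],o["clock"],o["ee_rot"],o["wrist_force"],o["finger_gap"])
G=o["tool_pos"]+[0,0,.002]
q=o["ee_rot"];jy=2*np.arctan2(q[2],q[1]);yaw=jy-np.pi/2;print("tilt plane yaw",yaw)
X=np.array([np.cos(yaw),np.sin(yaw),0]);Z=np.array([0,0,1.])
c=proj("scene",G-[0,0,.06]).round().astype(int);u0,v0=c[0]-20,c[1]-26;print(u0,v0)
cv2.imwrite("pics/s9z.png",cv2.resize(im[v0:v0+52,u0:u0+50,::-1],None,fx=11,fy=11,interpolation=cv2.INTER_CUBIC))
for th in(.15,.2,.25,.3,.35,.4):
    a=-np.sin(th)*X+np.cos(th)*Z
    P=[(((proj("scene",G+a*s)-[u0,v0]+.5)*11)-.5).round(0) for s in(-.11,-.08,-.049)]
    print(th,[p.tolist() for p in P],(P[0]-P[2])[0]/(P[0]-P[2])[1])
E
```

```text
[0.58485021 0.07105599 0.22851465] 14.1333 [-1.34200931e-04  2.63232142e-01  9.64732444e-01  3.62976607e-04] [-0.43997703  0.14565652 -1.65272888] 0.025636341941188148
tilt plane yaw 1.038054329573098
260 134
0.15 [[280.0, 462.0], [267.0, 366.0], [253.0, 264.0]] 0.13636363636363635
0.2 [[299.0, 467.0], [281.0, 369.0], [262.0, 266.0]] 0.18407960199004975
0.25 [[318.0, 471.0], [295.0, 372.0], [271.0, 267.0]] 0.23039215686274508
0.3 [[337.0, 473.0], [309.0, 374.0], [279.0, 268.0]] 0.28292682926829266
0.35 [[356.0, 475.0], [323.0, 375.0], [288.0, 269.0]] 0.3300970873786408
0.4 [[374.0, 476.0], [336.0, 375.0], [296.0, 269.0]] 0.37681159420289856
```

View pics/s9z.png

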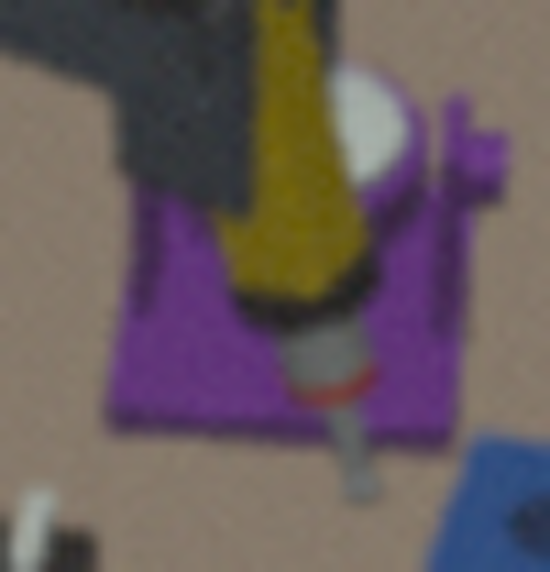

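```bash
python3 - <<'E'
from h import *
T=np.array([.5848,.0710,.2285]);yaw=1.038
X=np.array([np.cos(yaw),np.sin(yaw),0]);Y=np.array([-X[1],X[0],0])
for nm,p in(("ball",(363,487)),("ring",(333,384)),("flange",(306,288))):
    uv=(260+(p[0]+.5)/11-.5,134+(p[1]+.5)/11-.5)
    o,d=ray("scene",*uv);P=o+d*((T-o)@Y)/(d@Y);v=P-T;print(nm,uv,v@X,v[2])
E
```

```text
ball (292.54545454545456, 177.8181818181818) 0.03996619320353379 -0.1042066867804444
ring (289.8181818181818, 168.45454545454544) 0.030447915019106667 -0.0747742827614993
flange (287.3636363636364, 159.72727272727272) 0.02204837560673628 -0.04787587984262062
```

>>> {"op": "carry_out", "data": {"plan": [{"slide":[-0.008,-0.008,0.0],"roll":-0.12},{"slide":[-0.016,-0.016,0.0],"roll":-0.24},{"slide":[-0.024,-0.024,0.0],"roll":-0.36},{"slide":[-0.032,-0.032,0.0],"roll":-0.48},{"slide":[-0.04,-0.04,0.0],"roll":-0.6},{"slide":[-0.048,-0.048,0.0],"roll":-0.72},{"slide":[-0.056,-0.056,0.0],"roll":-0.84},{"slide":[-0.064,-0.066,0.0],"roll":-0.96},{"slide":[-0.072,-0.074,0.0],"roll":-1.08},{"slide":[-0.0795,-0.082,-0.01],"roll":-1.2},{"slide":[-0.0795,-0.082,-0.022],"roll":-1.2},{"slide":[-0.0795,-0.082,-0.022],"roll":-1.2}]}}

```text
clock: 15.13
tool_pos: [0.504, -0.011, 0.2045]
ee_rot: [-0.002, 0.762, 0.648, -0.001]
wrist_force: [-0.2, 0.1, -2.3]
finger_gap: 0.026
```

>>> {"op": "carry_out", "data": {"plan": [{"slide":[0.0,0.0,0.0],"roll":0.0},{"slide":[0.0,0.0,0.0],"roll":0.0}]}}

```text
clock: 15.3
tool_pos: [0.5063, -0.0109, 0.2067]
ee_rot: [0.0, 0.761, 0.649, 0.0]
wrist_force: [0.2, -0.1, -1.0]
finger_gap: 0.0258
```

```bash
python3 - <<'E'
from h import *
im=vision.camera("scene");np.save("scene10.npy",im)
t=vision.camera("top");np.save("top10.npy",t)
o=r.observe();print(o["tool_pos"],o["clock"],o["ee_rot"],o["wrist_force"],o["finger_gap"])
cv2.imwrite("pics/s10.png",cv2.resize(im[130:200,215:285,::-1],None,fx=8,fy=8,interpolation=cv2.INTER_CUBIC))
cv2.imwrite("pics/t10.png",cv2.resize(t[130:230,200:320,::-1],None,fx=5,fy=5,interpolation=cv2.INTER_CUBIC))
f=lambda p:((proj("scene",p)-[215,130]+.5)*8-.5).round(0)
T=o["tool_pos"];print("tip",f(T+[.041,-.0066,-.109]),"dot",f([.552,-.0188,.078]))
E
```

```text
[ 0.50638725 -0.01096866  0.20676402] 15.4 [4.00472992e-04 7.60896498e-01 6.48872856e-01 6.12899134e-04] [-0.11942189 -0.56471159 -1.31640419] 0.025664965976925892
tip [272. 332.] dot [269. 382.]
```

View pics/s10.png

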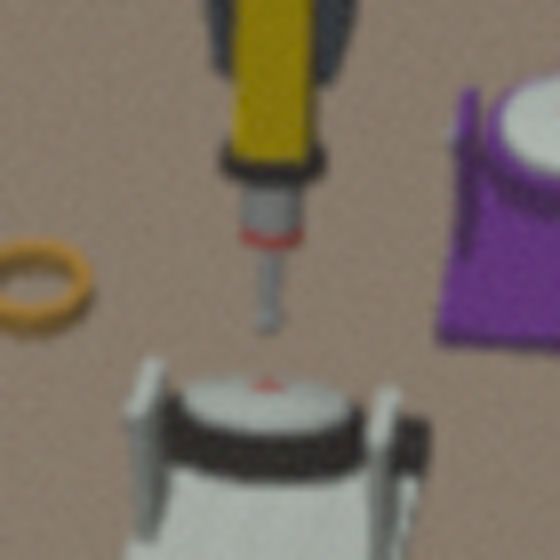

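View pics/t10.png

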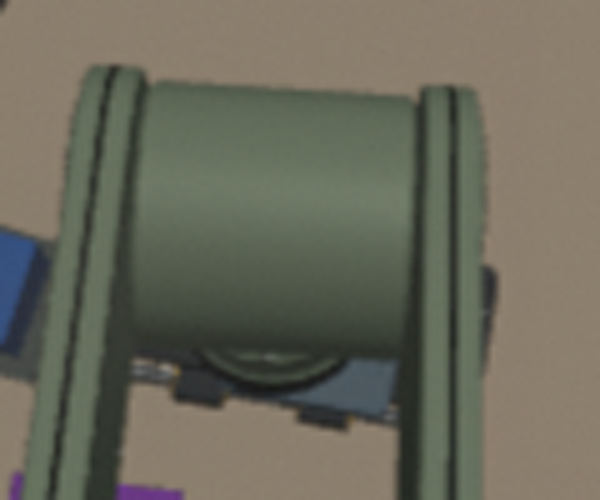

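>>> {"op": "carry_out", "data": {"plan": [{"slide":[0.001,0.0,-0.004],"roll":0.0},{"slide":[0.002,0.0,-0.008],"roll":0.0},{"slide":[0.004,0.0,-0.012],"roll":0.0},{"slide":[0.005,0.0,-0.0155],"roll":0.0},{"slide":[0.005,0.0,-0.0155],"roll":0.0},{"slide":[0.005,0.0,-0.0155],"roll":0.0}]}}

```text
clock: 15.9
tool_pos: [0.5106, -0.0113, 0.1901]
ee_rot: [-0.0, 0.761, 0.649, -0.0]
wrist_force: [0.5, -1.1, -1.2]
finger_gap: 0.026
```

```bash
cat > look.py <<'E'
from h import *
import sys
k=sys.argv[1]
F=[]
for i in range(3):
    im=vision.camera("scene");o=r.observe();F.append(o["wrist_force"])
print(o["tool_pos"],o["clock"],o["ee_rot"],np.mean(F,0),np.std(F,0),o["finger_gap"])
np.save("scene_%s.npy"%k,im)
cv2.imwrite("pics/l%s.png"%k,cv2.resize(im[140:200,215:285,::-1],None,fx=10,fy=10,interpolation=cv2.INTER_CUBIC))
E
python3 look.py 11
```

```text
[ 0.51076534 -0.01136148  0.19066202] 16.05 [4.65873600e-05 7.60971664e-01 6.48785104e-01 1.19416100e-04] [ 0.13864341 -0.01352134 -1.80752255] [0.39524892 0.37980231 0.49567038] 0.025777224700689744
```

View pics/l11.png

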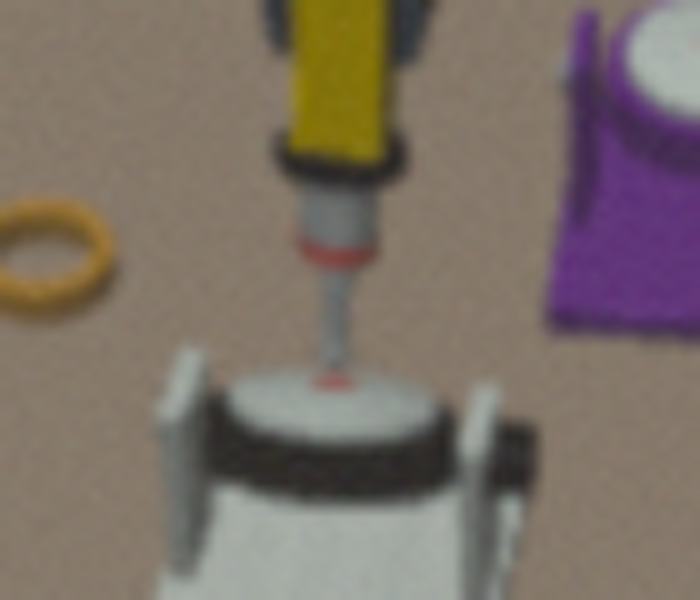

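>>> {"op": "carry_out", "data": {"plan": [{"slide":[0.001,0.0,-0.002],"roll":0.0},{"slide":[0.001,0.0,-0.004],"roll":0.0},{"slide":[0.002,0.0,-0.006],"roll":0.0},{"slide":[0.002,0.0,-0.0075],"roll":0.0},{"slide":[0.002,0.0,-0.0075],"roll":0.0},{"slide":[0.002,0.0,-0.0075],"roll":0.0}]}}

```text
clock: 16.55
tool_pos: [0.5126, -0.0113, 0.1831]
ee_rot: [-0.0, 0.761, 0.649, -0.0]
wrist_force: [-0.1, -0.7, -0.7]
finger_gap: 0.026
```

```bash
python3 look.py 12
```

```text
[ 0.51258746 -0.01134707  0.18313002] 16.7 [-8.41862031e-05  7.60959887e-01  6.48798923e-01 -2.33163088e-05] [-0.91893442  0.07280118 -0.33856341] [0.29375918 0.32850936 0.02067103] 0.02552582617197675
```

View pics/l12.png

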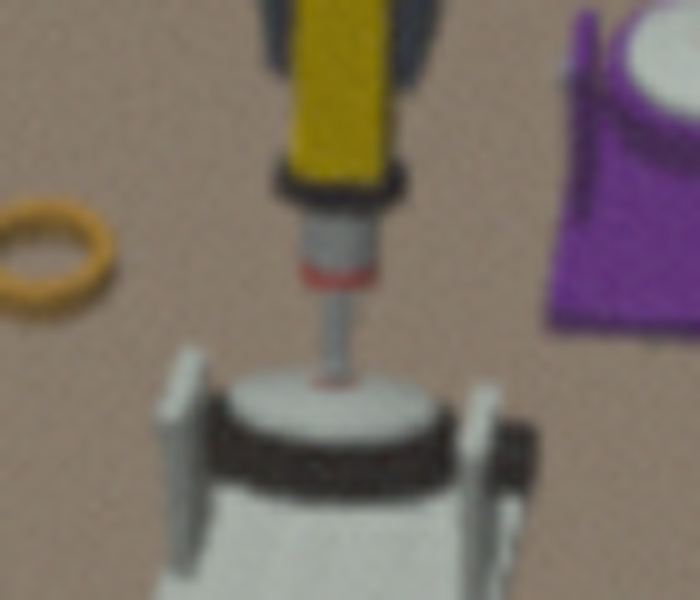

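>>> {"op": "carry_out", "data": {"plan": [{"slide":[0.0005,0.0,-0.0015],"roll":0.0},{"slide":[0.001,0.0,-0.003],"roll":0.0},{"slide":[0.0015,0.0,-0.0045],"roll":0.0},{"slide":[0.0015,0.0,-0.0045],"roll":0.0},{"slide":[0.0015,0.0,-0.0045],"roll":0.0},{"slide":[0.0015,0.0,-0.0045],"roll":0.0}]}}

```text
clock: 17.2
tool_pos: [0.514, -0.0114, 0.1785]
ee_rot: [-0.0, 0.761, 0.649, -0.0]
wrist_force: [-1.1, -0.4, 1.0]
finger_gap: 0.0257
```

```bash
python3 look.py 13
```

```text
[ 0.51404098 -0.01139806  0.17854791] 17.35 [-9.56693102e-05  7.60955851e-01  6.48803645e-01 -1.18574980e-04] [-2.59687229 -1.45731817  1.36950527] [0.35404413 0.59948854 0.43881957] 0.025783535752624025
```

View pics/l13.png

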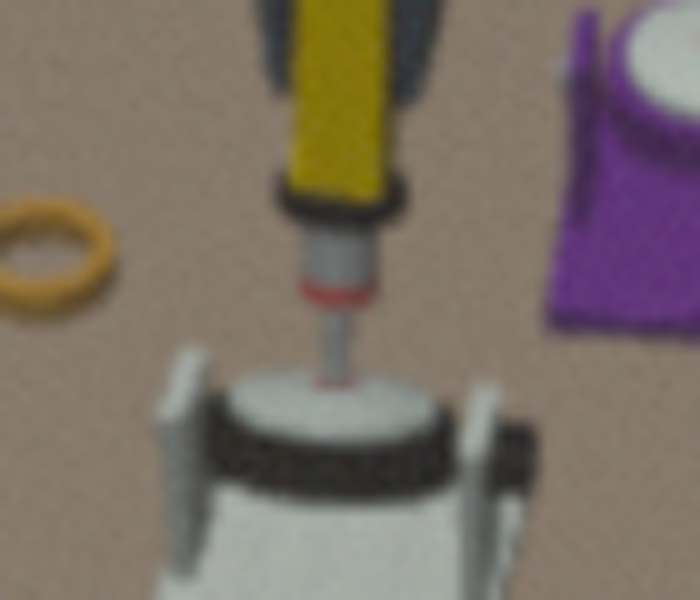

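```bash
python3 - <<'E'
from h import *
F=[];ims=[]
for i in range(14):
    ims.append(vision.camera("scene").astype(float));o=r.observe();F.append(np.r_[o["wrist_force"],o["ft_torque"]])
F=np.array(F);print(F.mean(0).round(2),(F.std(0)/14**.5).round(2),o["clock"],o["tool_pos"])
np.save("avg.npy",np.mean(ims,0))
f0=["scene0.npy","s1.npy","scene4.npy","scene5.npy","scene7.npy","scene8.npy","scene9.npy"]
g=np.mean([np.load(f).astype(float) for f in f0],0).mean(2); np.save("clean.npy",np.mean([np.load(f).astype(float) for f in f0],0))
ga=np.mean(ims,0).mean(2)
for nm,G in(("clean",g),("now",ga)):
    us,vs=[],[]
    for u in range(239,260):
        col=G[178:190,u]
        i=int(np.argmin(np.diff(col)))  # steepest drop
        hi,lo=col[:i+1].max(),col[i:i+4].min();m=(hi+lo)/2
        j=next(k for k in range(len(col)-1) if col[k]>=m>col[k+1] and k>=i-2)
        us.append(u);vs.append(178+j+(col[j]-m)/(col[j]-col[j+1]))
    us,vs=np.array(us),np.array(vs);print(nm,vs.round(2))
    best=None
    for v in(180,181,182):
        row=G[v,230:268];print(v,row.round(0).astype(int).tolist())
    np.save(nm+"_arc.npy",np.c_[us,vs])
E
```

```text
[-2.   -0.79  1.07 -0.22  0.5  -0.07] [0.1  0.13 0.15 0.01 0.01 0.01] 18.05 [ 0.51413805 -0.01136773  0.17851149]
clean [181.6  182.24 182.54 182.73 182.98 183.23 183.39 183.55 183.63 183.64
 183.63 183.62 183.59 183.56 183.46 183.32 183.06 182.64 182.32 181.63
 180.44]
180 [130, 151, 160, 138, 97, 71, 55, 72, 122, 146, 155, 158, 159, 159, 160, 159, 160, 158, 157, 157, 155, 154, 153, 151, 149, 148, 144, 136, 112, 93, 108, 130, 153, 159, 142, 124, 121, 121]
181 [131, 147, 146, 116, 85, 62, 49, 56, 92, 124, 142, 153, 157, 158, 160, 161, 161, 160, 160, 160, 158, 156, 155, 152, 150, 146, 141, 131, 99, 68, 90, 131, 159, 157, 121, 108, 110, 110]
182 [120, 120, 116, 96, 78, 60, 47, 47, 58, 82, 111, 132, 138, 144, 148, 152, 157, 157, 157, 155, 153, 151, 149, 145, 138, 130, 116, 100, 73, 49, 79, 135, 162, 150, 99, 72, 72, 75]
now [181.63 182.25 182.55 182.71 182.98 183.25 183.37 183.56 183.62 183.65
 183.64 183.62 183.61 183.54 183.46 183.35 183.04 182.64 182.31 181.59
 180.43]
180 [130, 150, 158, 137, 97, 70, 55, 72, 122, 145, 154, 157, 158, 159, 158, 158, 159, 158, 158, 156, 155, 154, 152, 151, 148, 147, 143, 137, 111, 92, 108, 129, 153, 159, 141, 124, 120, 121]
181 [130, 146, 145, 115, 84, 63, 48, 56, 91, 123, 142, 153, 156, 158, 160, 160, 160, 160, 159, 158, 157, 156, 154, 152, 149, 145, 141, 130, 98, 68, 89, 131, 159, 155, 120, 107, 109, 110]
182 [118, 119, 116, 95, 78, 60, 46, 45, 58, 83, 111, 130, 137, 143, 147, 151, 156, 157, 155, 155, 153, 151, 148, 145, 137, 129, 117, 100, 72, 50, 79, 135, 160, 151, 99, 72, 72, 77]
```

```bash
python3 - <<'E'
from h import *
A=np.load("clean_arc.npy");A=A[1:-1];u,v=A.T
D=np.array([.552,-.0188,.078]);yaw=np.radians(-9.2);X=np.array([np.cos(yaw),np.sin(yaw),0]);Y=np.array([-X[1],X[0],0]);Z=np.array([0,0,1.])
# back-project front-arc points: put each on the plane through the edge centre with lean th; check radius 30 from dot foot
T=np.array(vision.camera_model("scene")["world_from_camera"]);
from scipy.optimize import least_squares
# arc half-minor by linear fit, several centres
for uc in(248,248.3,248.6,249):
  for a in(10.45,10.7):
    s=np.sqrt(np.clip(1-((u-uc)/a)**2,0,1));M=np.c_[np.ones_like(u),s,u-uc]
    c,res,*_=np.linalg.lstsq(M,v,rcond=None);
    C=T[:3,3]-D;C/=np.linalg.norm(C)
    ratio=c[1]/a
    th=[t for t in np.arange(.1,.7,.005)]
    nv=[(-np.sin(t)*X+np.cos(t)*Z)@C for t in th]
    print(uc,a,c.round(3),res,"ratio",ratio.round(3),"theta",th[int(np.argmin(abs(np.array(nv)-ratio)))])
E
```

```text
248 10.45 [1.80295e+02 3.34600e+00 3.70000e-02] [0.04422304] ratio 0.32 theta 0.41000000000000025
248 10.7 [1.80024e+02 3.62600e+00 3.60000e-02] [0.04732467] ratio 0.339 theta 0.39000000000000024
248.3 10.45 [1.80193e+02 3.46900e+00 2.20000e-02] [0.06441038] ratio 0.332 theta 0.39500000000000024
248.3 10.7 [1.79942e+02 3.72600e+00 2.20000e-02] [0.07185838] ratio 0.348 theta 0.3800000000000002
248.6 10.45 [1.80139e+02 3.53300e+00 8.00000e-03] [0.10027013] ratio 0.338 theta 0.39000000000000024
248.6 10.7 [1.79898e+02 3.77900e+00 8.00000e-03] [0.10628629] ratio 0.353 theta 0.3750000000000002
249 10.45 [ 1.80124e+02  3.54800e+00 -1.20000e-02] [0.16540382] ratio 0.34 theta 0.39000000000000024
249 10.7 [ 1.79885e+02  3.79100e+00 -1.20000e-02] [0.16491168] ratio 0.354 theta 0.3750000000000002
```

>>> {"op": "carry_out", "data": {"plan": [{"slide":[-0.003,0.0,0.01],"roll":0.0},{"slide":[-0.006,0.0,0.02],"roll":0.0},{"slide":[-0.006,0.0,0.05],"roll":0.0},{"slide":[0.01,0.025,0.05],"roll":0.0},{"slide":[0.028,0.055,0.05],"roll":0.0},{"slide":[0.046,0.085,0.05],"roll":0.0},{"slide":[0.064,0.115,0.05],"roll":0.0},{"slide":[0.082,0.143,0.05],"roll":0.0},{"slide":[0.092,0.158,0.04],"roll":0.0},{"slide":[0.092,0.158,0.01],"roll":0.0},{"slide":[0.092,0.158,-0.02],"roll":0.0},{"slide":[0.092,0.158,-0.039],"roll":0.0}], "newtons": 25}}

```text
clock: 19.05
tool_pos: [0.6056, 0.1474, 0.1377]
ee_rot: [-0.001, 0.761, 0.649, -0.001]
wrist_force: [-0.0, -0.3, -2.6]
finger_gap: 0.0259
```

>>> {"op": "carry_out", "data": {"plan": [{"slide":[0.0,-0.001,0.0],"roll":0.0},{"slide":[-0.012,0.001,0.0],"roll":0.0},{"slide":[-0.024,0.003,0.0],"roll":0.0},{"slide":[-0.034,0.005,0.0],"roll":0.0},{"slide":[-0.038,0.005,0.0],"roll":0.0},{"slide":[-0.042,0.006,0.0],"roll":0.0},{"slide":[-0.046,0.007,0.0],"roll":0.0},{"slide":[-0.048,0.007,0.0],"roll":0.0},{"slide":[-0.048,0.007,0.0],"roll":0.0},{"slide":[-0.048,0.007,0.0],"roll":0.0}]}}

```text
clock: 19.88
tool_pos: [0.5614, 0.1536, 0.1414]
ee_rot: [0.002, 0.761, 0.649, 0.003]
wrist_force: [4.2, -1.7, -0.1]
finger_gap: 0.0261
```

>>> {"op": "carry_out", "data": {"plan": [{"slide":[-0.002,0.0,0.0],"roll":0.0},{"slide":[-0.004,0.0,0.0],"roll":0.0},{"slide":[-0.004,0.0,0.0],"roll":0.0},{"slide":[0.016,-0.003,0.0],"roll":0.0},{"slide":[0.04,-0.006,0.0],"roll":0.0},{"slide":[0.04,-0.006,0.03],"roll":0.0},{"slide":[0.04,-0.006,0.06],"roll":0.0},{"slide":[0.04,-0.006,0.088],"roll":0.0}]}}

```text
clock: 20.55
tool_pos: [0.598, 0.1476, 0.2284]
ee_rot: [-0.001, 0.761, 0.649, -0.001]
wrist_force: [1.4, 0.1, -1.1]
finger_gap: 0.0256
```

>>> {"op": "carry_out", "data": {"plan": [{"slide":[-0.001,-0.007,0.0],"roll":0.12},{"slide":[-0.003,-0.015,0.0],"roll":0.24},{"slide":[-0.005,-0.022,0.0],"roll":0.36},{"slide":[-0.007,-0.03,0.0],"roll":0.48},{"slide":[-0.008,-0.037,0.0],"roll":0.6},{"slide":[-0.01,-0.045,0.0],"roll":0.72},{"slide":[-0.011,-0.052,0.0],"roll":0.84},{"slide":[-0.013,-0.06,0.0],"roll":0.96},{"slide":[-0.014,-0.067,0.0],"roll":1.08},{"slide":[-0.016,-0.075,0.0],"roll":1.2},{"slide":[-0.016,-0.075,0.0],"roll":1.2},{"slide":[-0.016,-0.075,0.0],"roll":1.2}], "newtons": 40}}

```text
clock: 21.55
tool_pos: [0.5819, 0.0727, 0.2277]
ee_rot: [-0.0, 0.264, 0.965, 0.0]
wrist_force: [0.1, -0.1, -2.0]
finger_gap: 0.0258
```

```bash
python3 - <<'E'
from h import *
ims=[vision.camera("scene").astype(float) for _ in range(5)];im=np.mean(ims,0).round().astype(np.uint8);np.save("scene14.npy",im)
o=r.observe();print(o["tool_pos"],o["clock"],o["ee_rot"],o["wrist_force"],o["finger_gap"])
G=o["tool_pos"]+[0,0,.002]
q=o["ee_rot"];jy=2*np.arctan2(q[2],q[1]);yaw=jy-np.pi/2;print("tilt plane yaw",yaw)
X=np.array([np.cos(yaw),np.sin(yaw),0]);Z=np.array([0,0,1.])
c=proj("scene",G-[0,0,.06]).round().astype(int);u0,v0=c[0]-20,c[1]-26;print(u0,v0)
cv2.imwrite("pics/s14z.png",cv2.resize(im[v0:v0+52,u0:u0+50,::-1],None,fx=11,fy=11,interpolation=cv2.INTER_CUBIC))
for th in(.25,.3,.35,.4,.45):
    a=-np.sin(th)*X+np.cos(th)*Z
    P=[(((proj("scene",G+a*s)-[u0,v0]+.5)*11)-.5).round(0) for s in(-.11,-.08,-.049)]
    print(th,[p.tolist() for p in P],(P[0]-P[2])[0]/(P[0]-P[2])[1])
E
```

```text
[0.58219515 0.07311967 0.22750345] 21.8 [-1.72251768e-04  2.62016182e-01  9.65063461e-01  8.19415496e-05] [-0.5382475  -0.10506941 -0.77885895] 0.02585714169649247
tilt plane yaw 1.0405747526226214
261 134
0.25 [[315.0, 466.0], [292.0, 368.0], [268.0, 263.0]] 0.2315270935960591
0.3 [[334.0, 469.0], [306.0, 370.0], [277.0, 264.0]] 0.2780487804878049
0.35 [[353.0, 471.0], [320.0, 371.0], [285.0, 265.0]] 0.3300970873786408
0.4 [[371.0, 472.0], [333.0, 371.0], [293.0, 265.0]] 0.37681159420289856
0.45 [[389.0, 472.0], [347.0, 371.0], [302.0, 265.0]] 0.42028985507246375
```

View pics/s14z.png

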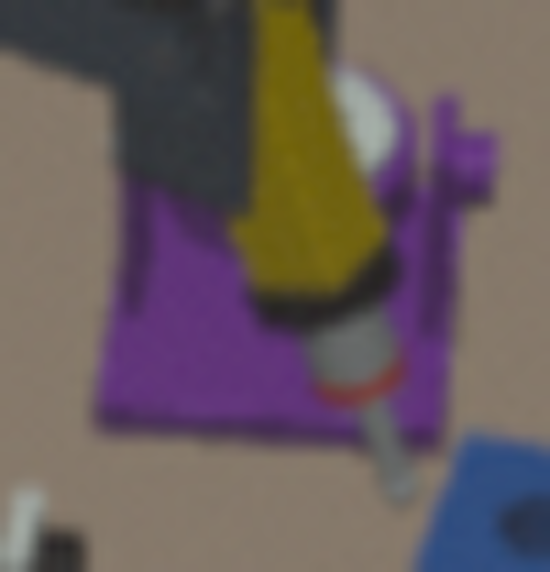

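```bash
python3 - <<'E'
from h import *
T=np.array([.5820,.0730,.2276]);yaw=1.039
X=np.array([np.cos(yaw),np.sin(yaw),0]);Y=np.array([-X[1],X[0],0])
R=[]
for nm,p in(("ball",(402,487)),("ring",(361,381)),("flange",(324,285))):
    uv=(261+(p[0]+.5)/11-.5,134+(p[1]+.5)/11-.5)
    o,d=ray("scene",*uv);P=o+d*((T-o)@Y)/(d@Y);v=P-T;R.append([v@X,v[2]]);print(nm,v@X,v[2])
R=np.array(R);d=R[0]-R[2];print(np.arctan2(d[0],-d[1]),np.linalg.norm(d));a=d/np.linalg.norm(d)
tip=R[0]+.005*a;print("tip",tip)
D=np.array([.552,-.0188,.0775]);y2=np.radians(-9.1);X2=np.array([np.cos(y2),np.sin(y2),0])
th=.37;n=-np.sin(th)*X2+[0,0,np.cos(th)]
tgt=D+.015*n-tip[0]*X2-[0,0,tip[1]];print("tool tgt",tgt,"delta",tgt-T,"n",n)
E
```

```text
ball 0.05170860683084046 -0.10043298424611521
ring 0.039017778871190824 -0.07154522790982584
flange 0.027801849147628382 -0.045917659551572315
0.41327698290570714 0.0595269156724524
tip [ 0.05371667 -0.10501203]
tool tgt [ 0.49360346 -0.00944639  0.19649694] delta [-0.08839654 -0.08244639 -0.03110306] n [-0.35706407  0.0571924   0.93232735]
```

>>> {"op": "carry_out", "data": {"plan": [{"slide":[-0.009,-0.008,0.0],"roll":-0.12},{"slide":[-0.018,-0.016,0.0],"roll":-0.24},{"slide":[-0.027,-0.024,0.0],"roll":-0.36},{"slide":[-0.036,-0.032,0.0],"roll":-0.48},{"slide":[-0.045,-0.04,0.0],"roll":-0.6},{"slide":[-0.054,-0.048,0.0],"roll":-0.72},{"slide":[-0.063,-0.056,0.0],"roll":-0.84},{"slide":[-0.072,-0.066,0.0],"roll":-0.96},{"slide":[-0.08,-0.074,0.0],"roll":-1.08},{"slide":[-0.0875,-0.0815,-0.01],"roll":-1.2},{"slide":[-0.0875,-0.0815,-0.022],"roll":-1.2},{"slide":[-0.0875,-0.0815,-0.03],"roll":-1.2}]}}

```text
clock: 22.8
tool_pos: [0.4941, -0.0089, 0.197]
ee_rot: [-0.0, 0.761, 0.648, -0.0]
wrist_force: [0.5, 0.6, -1.1]
finger_gap: 0.0259
```

>>> {"op": "carry_out", "data": {"plan": [{"slide":[0.0,0.0,0.0],"roll":0.0},{"slide":[0.0,0.0,0.0],"roll":0.0},{"slide":[0.0,0.0,0.0],"roll":0.0}]}}

```text
clock: 23.05
tool_pos: [0.4954, -0.0086, 0.198]
ee_rot: [0.0, 0.761, 0.649, 0.0]
wrist_force: [0.4, -0.4, -1.5]
finger_gap: 0.0261
```

```bash
python3 look.py 15
```

```text
[ 0.49520125 -0.00866996  0.19806832] 23.2 [3.44635676e-04 7.60855718e-01 6.48920836e-01 4.53712273e-04] [ 0.14899108  0.43811889 -1.62531491] [0.26206007 0.35242009 0.37353534] 0.025739285627355106
```

View pics/l15.png

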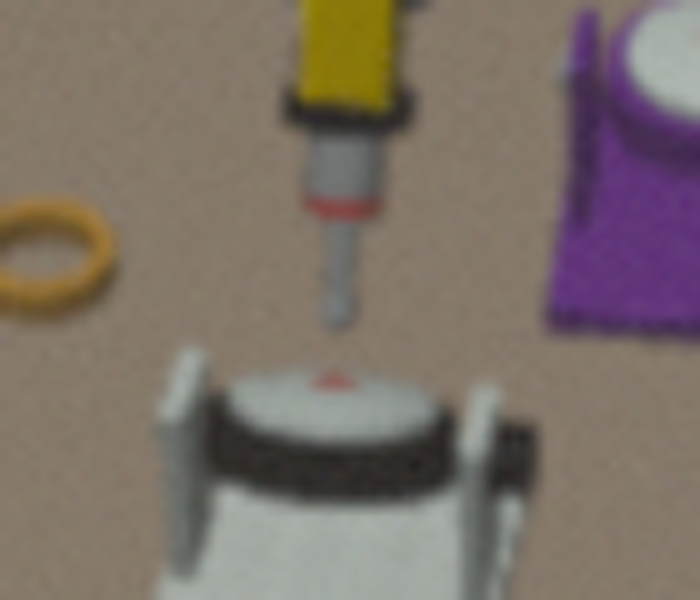

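>>> {"op": "carry_out", "data": {"plan": [{"slide":[0.0015,0.0,-0.004],"roll":0.0},{"slide":[0.003,-0.0005,-0.008],"roll":0.0},{"slide":[0.005,-0.001,-0.0125],"roll":0.0},{"slide":[0.005,-0.001,-0.0125],"roll":0.0},{"slide":[0.005,-0.001,-0.0125],"roll":0.0}]}}

```text
clock: 23.62
tool_pos: [0.4995, -0.0099, 0.1845]
ee_rot: [-0.0, 0.761, 0.649, -0.0]
wrist_force: [0.1, -0.8, -1.4]
finger_gap: 0.0256
```

```bash
python3 look.py 16
```

```text
[ 0.49974238 -0.00985454  0.18508782] 23.7667 [-2.12983796e-05  7.60963893e-01  6.48794226e-01  6.76125186e-05] [ 0.1731933   0.27202647 -1.38355831] [0.26102168 0.33224449 0.06150124] 0.02574331023344844
```

View pics/l16.png

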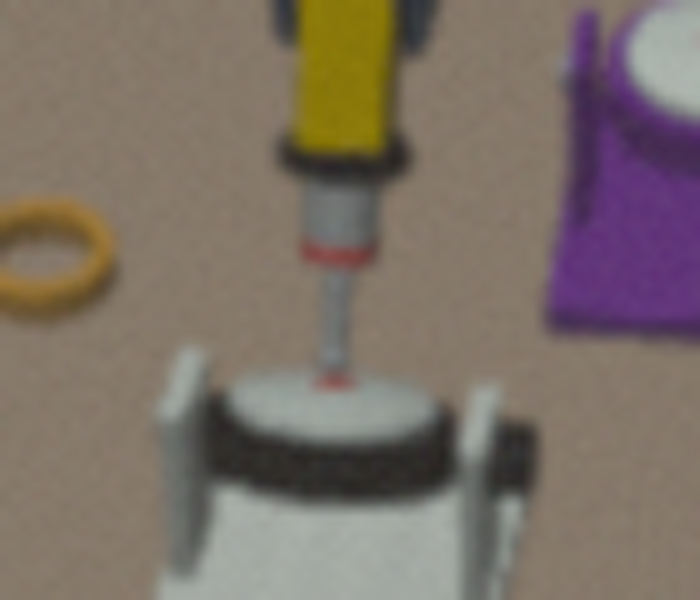

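>>> {"op": "carry_out", "data": {"plan": [{"slide":[0.0005,0.0,-0.0015],"roll":0.0},{"slide":[0.001,0.0,-0.003],"roll":0.0},{"slide":[0.002,0.0,-0.0045],"roll":0.0},{"slide":[0.0025,0.0,-0.006],"roll":0.0},{"slide":[0.003,0.0,-0.0075],"roll":0.0},{"slide":[0.003,0.0,-0.0075],"roll":0.0},{"slide":[0.003,0.0,-0.0075],"roll":0.0},{"slide":[0.003,0.0,-0.0075],"roll":0.0}]}}

```text
clock: 24.43
tool_pos: [0.5026, -0.0099, 0.1777]
ee_rot: [0.0, 0.761, 0.649, -0.0]
wrist_force: [-1.3, -0.7, 0.2]
finger_gap: 0.026
```

```bash
sed -i 's/range(3)/range(10)/' look.py; python3 look.py 17
```

```text
[ 0.50266265 -0.00987876  0.17753439] 24.9333 [-1.53413624e-05  7.60958890e-01  6.48800098e-01 -1.37653266e-05] [-1.36591664 -0.53658175  0.24821639] [0.43109937 0.45359628 0.46379222] 0.025647928441710665
```

View pics/l17.png

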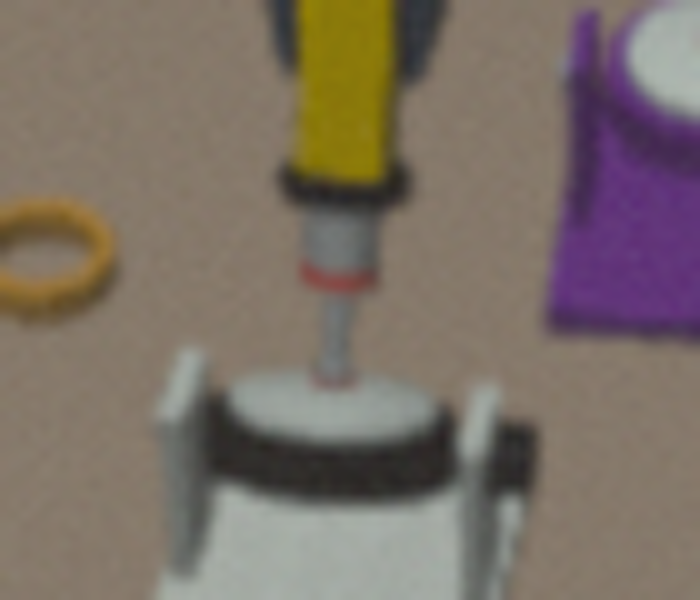

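>>> {"op": "carry_out", "data": {"plan": [{"slide":[0.0005,0.0,-0.0015],"roll":0.0},{"slide":[0.001,0.0,-0.003],"roll":0.0},{"slide":[0.001,0.0,-0.003],"roll":0.0},{"slide":[0.001,0.0,-0.003],"roll":0.0}]}}

```text
clock: 25.27
tool_pos: [0.5038, -0.0099, 0.1745]
ee_rot: [0.0, 0.761, 0.649, 0.0]
wrist_force: [-0.8, -0.2, 1.6]
finger_gap: 0.0263
```

```bash
python3 look.py 18
```

```text
[ 0.50363432 -0.0097822   0.17453762] 25.7667 [-1.05966674e-04  7.60941650e-01  6.48820308e-01  3.62903690e-05] [-1.40443952 -1.00709593  1.10821549] [0.33155195 0.85503841 0.40269091] 0.025899854215605245
```

View pics/l18.png

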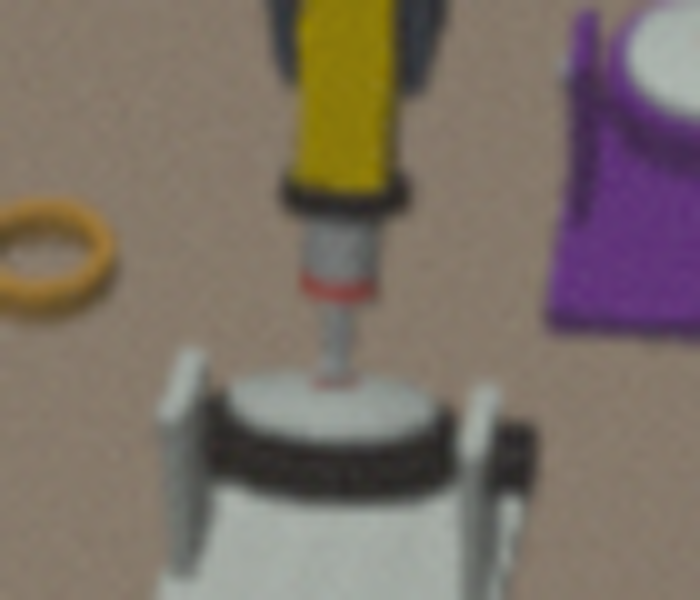

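```bash
python3 -c "
from workcell import r
print(r.sign_off())"
```

```text
the job is handed in; nothing more can be done
None
```

I took the gauge out, read the label, and handed the job in at about 26 s with the gauge pressing on the red dot. `sign_off` gave no verdict, so what follows rests on my own checks.

- **Label read:** I held the gauge vertical over the bar-code for over a second. Its tip was about 71 mm above the label and within a few millimetres of the middle.
- **Tilting the gauge:** The moves allow no tilt of the tool, so I turned the gauge in the jaws by pushing its nose against the outside edge of the blue holder, at about 5 N. It took three pushes. I touched the lens once at a tilt of about 0.30 rad, backed off, and tilted further. The final tilt measured about 0.40 rad.
- **Final contact:** The tip covered the red dot to within about 1–2 mm in the scene picture. The force rise was about 3.3 N, and the plunger looked roughly half way in. The jaws were steady at 26 mm with 40 N of grip.

**Checks that disagreed:**
- **Lens lean:** My measurements spread from 0.29 to 0.42 rad. The noisy force direction suggested 0.5 to 0.6 rad. I assumed about 0.37, so the angle error should be within the 0.17 rad limit, but it is the least certain number.
- **Gauge slip:** The gauge slid about 1 cm sideways in the grip while being tilted. I allowed for that in the final position.
- **Blocked view:** The arm hid the contact from the top camera, so the final position was checked from the scene camera only.
- **Bystanders:** I never measured whether any of them moved, nor checked the tray and the blue-dot lens with a final picture. The planned paths stayed clear of all of them.

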